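Swap finished cores for lidded sample tubs in the shaker

ROBOT

A 6-joint arm with a two-finger parallel gripper is mounted at the origin on the work surface. World frame = base frame: x ahead of the robot, y to its left, z up, the work surface at z = 0. Lengths are in m, angles in rad, forces in N, time in s.
With the tool pointing down it reaches from about 0.375 to 0.9 m from the base axis. Payload 3.1 kg.
Tool frame: the origin (TCP) lies between the finger pads; the fingertips stand 19 mm ahead of it and the grasp point (between the pads) is the TCP; z points along the fingers, y is the direction in which the jaws open and shut (so a half turn about z gives the same grasp; the last joint's range is limited). The gripper opens to 87 mm and grips with 3 to 60 N. Pads are 19 mm wide; open, the fingers measure 117 mm over their backs; the gripper's body (75 mm by 190 mm) begins 51 mm behind the grasp point.
Start: joints at [0.986, 0.527, 1.433, -0, 1.181, -0.178], TCP at [0.247, 0.574, 0.242] pointing down, gripper open.
Joint ranges: [-3.08, 3.08], [-0.75, 2.2], [0.22, 2.44], [-1.43, 4.57], [0, 2.65], [-2.85, 2.85]. Speed limits (rad/s): [2.79, 2.79, 3.14, 3.14, 3.14, 3.14].

INTERFACE

Orientations are given as a unit quaternion [x, y, z, w].
In Python, from rig import robot gives the robot as it stands.
- The arm moves only by the tool apply_moves, never from a script. Its argument "series" is a list of rows, each a list of 7 numbers: the shift along the tool's x, y, z in cm, then the turn, a rotation vector about the tool's x, y, z in degrees, then the opening, from 0 (shut) to 1 (fully open). In form: [[dx, dy, dz, rx, ry, rz, grip], ...]. A call has 1 to 5 rows; each row is the pose to reach, as a shift and turn from the pose commanded when the call began, along the tool's axes at that moment; what a row does not reach only later rows make up. A row lasts 1/12 s, in which the tool goes at most 41.7 mm and 7.16 degrees, less where a joint would pass 70% of its speed; a pose out of reach is approached as far as the arm can. A call with a gripper value outside its range is refused whole. The fingers move at their own pace and stop on an object; "newtons" is the grip in N (left out, the last holds). Time passes only in rows, so rows that repeat a pose let the fingers close. It gives the time, the measured TCP pose, the force and the opening at its end, in the units of the state.
- robot.get_obs(): the state, without advancing time (a new reading comes with each control period).
- robot.camera(name): name is "side" or "top" or "wrist"; returns the picture (400x640x3 uint8, red, green, blue); there is no depth.
- robot.camera_params(name): a dict with "mtx" (3x3 intrinsics, pixels), "origin" and "rotation" of the camera in the world. Camera axes: x right, y down, z forward; pixel columns grow to the right and rows downward; lengths in m; the calibration is good to about 2 mm. The wrist camera is an equidistant fisheye: a pixel r from the principal point sees the ray r / f radians off the axis. A picture is of the moment at which its call begins: read the wrist's pose just before it. camera_params takes no time and is no camera call; for the wrist camera it gives the pose at the moment of the call.
- robot.hand_in(): hands the job in, once; it reports no verdict.
The state is a dict: "time": time; "q": joint angles; "joint_velocities": joint speeds; "joint_torque": joint torques, N m; "position": TCP position; "tool_rot": TCP orientation; "ft_force": force on the tool from outside, world axes, zero at the start; "moment": the same for the moment, N m; "grip_width": finger opening in m.
Only numpy, scipy, OpenCV 4.12 (cv2) and the standard library are available. Lean on these libraries where they do the work, as an engineer would, in place of code of your own. Each camera call takes 0.05 s, during which the arm holds its last target. There are 200 camera calls.

TASK

Load the shaking machine: squeeze the release button on the tray's slide and draw the tray out until the button pops into the next hole, take the finished clay cores out of it and stand them on the cork drying board, and stand every tub on the table upright in the tray, one to a bay, each closed with the lid of its own size, fully seated. Then squeeze the button again and slide the loaded tray back under the guard until the button pops out in the home hole. A lid whose tub is missing is not needed; do not disturb the other things on the bench.

Things in the scene. Friction and masses are not known exactly. Their poses are not given: they have to be found in the camera images.
- shaker: shaking machine, fixed. Origin on the table below the front edge of its clear guard; x points into the machine, away from the robot, y to its left, z up. The guard spans y = -162 to +162 mm; its roof is 168 to 174 mm above the table. A fixed square pole with two holes in its right side runs out in front to x = -285 mm; the tray's sleeve slides along it.
- tray (a joint): slide of the tray, m: 0 = home (tray under the guard), growing as it is drawn straight out to -x of the machine; range -0.002 to 0.165. Catch holes at 0 (home) and 0.140 (loading, tray clear of the guard), with about 2 mm play. Between holes it drags with 1.5 to 4 N and stays where it is left. The pole runs on past the loading hole, so it can be overshot while the button is held in.
- button (a joint): travel of the sprung release button on the right (-y) side of the sleeve, m: 0 = fully out, caught in a hole; 0.007 = fully in. In by 0.0055 or more it frees the slide. Let go between holes, it stays in at about 0.005, its catch riding on the pole, and pops out to 0 by itself when the sleeve meets a hole. 4 N to start, 8 N fully in.
- button_face (a point): middle of the button's outer face, 29 mm above the table, straight below the fin's middle and to its right. Cap 24 mm long (along the slide), 22 mm tall, 9 mm proud of the 34 mm wide sleeve (16 to 46 mm above the table). Squeeze it from above, one finger on the cap, one on the sleeve's plain left side: 43 mm over both, 36 mm with the button in. Axes as shaker; moves with tray and button.
- tray_fin (a point): middle of the top edge of the black grip fin on the sleeve, 74 mm above the table. The fin is 44 mm long (along the slide), 12 mm thick, and rises 28 mm from the sleeve's top: for pushing and pulling the tray with the button let go. Axes as shaker. At home it lies 95 mm in front of the guard's front edge.
- tray_floor (a point): middle of the tray's floor (upper face), 51 mm above the table, 155 mm behind the fin. The tray is 95 mm (x) by 275 mm (y) outside; its rim and two dividers (at y = -45.5 and +45.5 mm) stand 9 mm above the floor: three bays 87 by 88 mm centred at y = -90, 0, +90 mm. At the loading hole the guard's front edge lies 80 mm behind this point. Axes as shaker.
- tub_small: small white round open tub with a dried clay puck in the bottom, outer diameter 46 mm, 66 mm tall, wall 3 mm; origin at the centre of its underside, z up; stands upright. May be absent.
- lid_small: small grey round lid, diameter 46 mm, for the 46 mm tub: a plug 8 mm deep and 35 mm across (2.5 mm play all round) under a 4 mm thick flange, with a round knob 22 mm across and 24 mm tall on top (36 mm tall in all); lies plug down. Origin at the centre of the plug's underside, z up: 58 mm above the tub's underside when the lid is fully seated. Always present, also when its tub is not.
- tub_medium: medium white round open tub with a dried clay puck in the bottom, outer diameter 56 mm, 66 mm tall, wall 3 mm; origin at the centre of its underside, z up; stands upright. May be absent.
- lid_medium: medium grey round lid, diameter 56 mm, for the 56 mm tub: a plug 8 mm deep and 45 mm across (2.5 mm play all round) under a 4 mm thick flange, with a round knob 22 mm across and 24 mm tall on top (36 mm tall in all); lies plug down. Origin at the centre of the plug's underside, z up: 58 mm above the tub's underside when the lid is fully seated. Always present, also when its tub is not.
- tub_large: large white round open tub with a dried clay puck in the bottom, outer diameter 66 mm, 66 mm tall, wall 3 mm; origin at the centre of its underside, z up; stands upright. May be absent.
- lid_large: large grey round lid, diameter 66 mm, for the 66 mm tub: a plug 8 mm deep and 55 mm across (2.5 mm play all round) under a 4 mm thick flange, with a round knob 22 mm across and 24 mm tall on top (36 mm tall in all); lies plug down. Origin at the centre of the plug's underside, z up: 58 mm above the tub's underside when the lid is fully seated. Always present, also when its tub is not.
- board: fixed cork drying board, 115 mm (x) by 190 mm (y), 10 mm thick; origin at the centre of its underside, z up. Bare at the start.
- core_a: finished clay core: a solid terracotta cylinder 50 mm across and 60 mm tall, standing in a bay of the tray at the start; origin at the centre of its underside, z up. May be absent (one or two are there).
- core_b: finished clay core: a solid terracotta cylinder 50 mm across and 60 mm tall, standing in a bay of the tray at the start; origin at the centre of its underside, z up. May be absent (one or two are there).
- jar: bystander: glass jar with steel cap, 68 mm wide, 100 mm tall; origin on its underside or at its middle; to be left alone
- vase: bystander: terracotta vase, 72 mm wide, 110 mm tall; origin on its underside or at its middle; to be left alone
- sample: bystander: dark wood sample block, 50 x 40 x 28 mm; origin on its underside or at its middle; to be left alone
- brick_chip: bystander: piece of brick, 55 x 40 x 30 mm; origin on its underside or at its middle; to be left alone
- scraper: bystander: spatula lying flat; origin on its underside or at its middle; to be left alone
- clay_brush: bystander: brush lying flat; origin on its underside or at its middle; to be left alone
- test_tile: bystander: round white ceramic test tile, 80 mm wide, 14 mm thick; origin on its underside or at its middle; to be left alone

How it is judged:
By the outcome, as a careful person would: the job done as asked, in the order asked, and still so for the second after the job is handed in, with the robot touching nothing.
Of core_a, core_b only 1 to 2 are there at a start; the rules pass over those that are not, and their reading is None.
Of tub_small, tub_medium, tub_large only 2 to 3 are there at a start; the rules pass over those that are not, and their reading is None.
At some moment in a run one of tub_small, lid_small, tub_medium, lid_medium, tub_large, lid_large may be knocked a few centimetres aside while the robot is not near it.
It also fails if it takes over 210 s, if anything falls off the work surface, if the arm or the gripper's body presses on something with over 40 N, if the wrist force passes 120 N, or if a joint passes its speed limit or range.

## Working session

There is one attempt and no reset: what is moved stays moved. The work goes in short steps, Python scripts to look and compute and a tool call to move; the robot and the scene stay as the last step left them, time stands still between calls to the robot, and variables do not carry over. Pictures are saved under pics/ and viewed, about 12 in all and at most 16, crops included, and the job is handed in when it is done.

Besides the shell and the picture viewer there is one more tool, called after "Emit:" as name([rows], argument=value, ...), one row to a line, values as JSON. apply_moves: Moves the arm, as the interface text tells. Its arguments: {"type":"object","properties":{"series":{"type":"array"},"newtons":{"type":"number"}},"required":["series"]}

```bash
ls; mkdir -p pics
python3 - <<'E'
from rig import robot
import cv2
o=robot.get_obs();print(o)
for n in ("top","side"):
    im=robot.camera(n);cv2.imwrite(f"pics/{n}0.png",im[:,:,::-1]);p=robot.camera_params(n);print(n,p)
print(robot.camera_params("wrist"))
E
```

```text
pics
{'time': 0.0, 'q': array([ 9.85503694e-01,  5.28453985e-01,  1.43390317e+00, -2.10500261e-05,
        1.18139587e+00, -1.78546305e-01]), 'joint_velocities': array([ 1.80604446e-03,  2.72172437e-04,  1.97350944e-04, -3.65558320e-05,
        5.65859018e-04, -3.39798793e-04]), 'joint_torque': array([ 1.32471909e-03, -4.40040922e+01, -1.76596105e+01,  6.35424117e-02,
        5.80999686e-02, -1.62768565e-04]), 'position': array([0.24687957, 0.57341809, 0.2405788 ]), 'tool_rot': array([ 2.01970078e-01,  9.79391097e-01, -1.00598498e-03, -3.93555485e-04]), 'ft_force': array([-0.27594862,  0.75572741,  0.40385049]), 'moment': array([ 0.03365506, -0.01708717,  0.03077197]), 'grip_width': 0.08715412774010246}
top {'mtx': array([[388.66881795,   0.        , 315.40296416],
       [  0.        , 388.66881795, 197.77441101],
       [  0.        ,   0.        ,   1.        ]]), 'origin': array([ 0.40031346, -0.01944096,  1.36799722]), 'rotation': array([ 0.71522069, -0.69695584,  0.03911809, -0.03437578])}
side {'mtx': array([[405.63085066,   0.        , 317.08151219],
       [  0.        , 405.63085066, 197.75025669],
       [  0.        ,   0.        ,   1.        ]]), 'origin': array([ 0.0838574 , -0.65305562,  0.8957504 ]), 'rotation': array([ 0.88417056, -0.28335824,  0.11034673, -0.35464648])}
{'mtx': array([[309.70691629,   0.        , 318.41666929],
       [  0.        , 309.70691629, 198.94884457],
       [  0.        ,   0.        ,   1.        ]]), 'origin': array([0.17192048, 0.60537252, 0.38346241]), 'rotation': array([0.82600583, 0.54400175, 0.0806297 , 0.12359336])}
```

```bash
cat > h.py <<'E'
import numpy as np, cv2
from scipy.spatial.transform import Rotation as R
from rig import robot
def ray(n,u,v,p=None):
    p=p or robot.camera_params(n);K=p["mtx"];x=(u-K[0,2])/K[0,0];y=(v-K[1,2])/K[1,1]
    if n=="wrist":
        t=np.hypot(x,y);s=np.sin(t)/t if t>1e-9 else 1;d=np.array([x*s,y*s,np.cos(t)])
    else: d=np.array([x,y,1.])
    return np.array(p["origin"]),R.from_quat(p["rotation"]).apply(d)
def at(n,u,v,z,p=None):
    o,d=ray(n,u,v,p);return o+d*(z-o[2])/d[2]
def pix(n,X,p=None):
    p=p or robot.camera_params(n);K=p["mtx"]
    c=R.from_quat(p["rotation"]).inv().apply(np.array(X)-p["origin"])
    if n=="wrist":
        r=np.hypot(c[0],c[1]);t=np.arctan2(r,c[2]);return np.array([K[0,2]+K[0,0]*t*c[0]/r,K[1,2]+K[1,1]*t*c[1]/r])
    return np.array([K[0,2]+K[0,0]*c[0]/c[2],K[1,2]+K[1,1]*c[1]/c[2]])
def big(src,dst,x0,y0,w,h,s):
    im=cv2.imread(src)[y0:y0+h,x0:x0+w];im=cv2.resize(im,None,fx=s,fy=s,interpolation=cv2.INTER_CUBIC)
    st=20 if s>=2 else 50
    for u in range((x0//st+1)*st,x0+w,st):
        X=int((u-x0)*s);cv2.line(im,(X,0),(X,6),(0,0,255),1);cv2.putText(im,str(u),(X-10,16),0,.35,(0,0,255),1)
    for v in range((y0//st+1)*st,y0+h,st):
        Y=int((v-y0)*s);cv2.line(im,(0,Y),(6,Y),(0,0,255),1);cv2.putText(im,str(v),(8,Y+4),0,.35,(0,0,255),1)
    cv2.imwrite(dst,im)
E
python3 -c "
from h import *
big('pics/top0.png','pics/top0b.png',0,0,640,400,1.25)
big('pics/side0.png','pics/side0b.png',0,0,640,400,1.25)"
```

```text
(no output)
```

View pics/top0b.png

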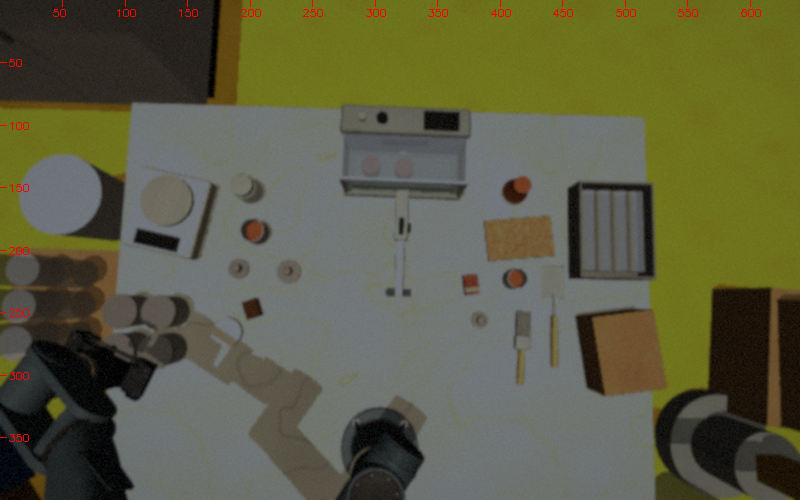

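View pics/side0b.png

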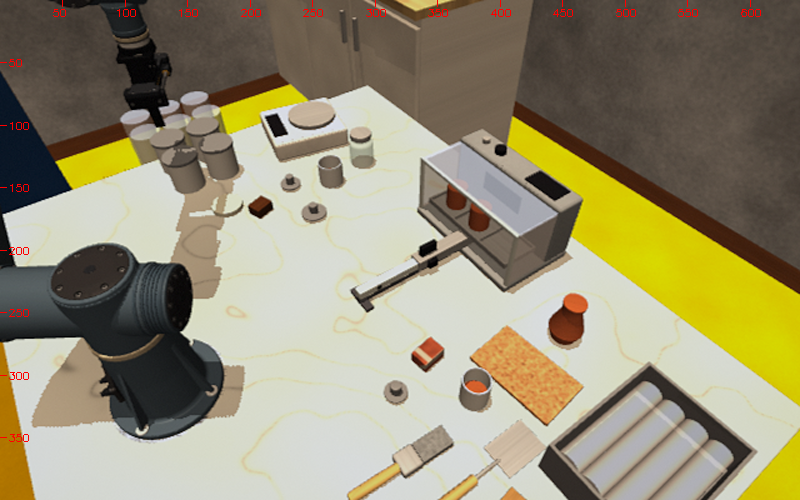

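```bash
python3 -c "
from h import *
big('pics/top0.png','pics/a.png',175,165,80,65,5)
big('pics/top0.png','pics/b.png',365,205,80,65,5)
big('pics/top0.png','pics/c.png',260,80,125,85,3.2)
big('pics/top0.png','pics/d.png',280,150,80,55,5)
a,b,c,d=[cv2.imread(f'pics/{k}.png') for k in 'abcd']
o=np.zeros((600,800,3),np.uint8)
for im,x,y in((a,0,0),(b,400,0),(c,0,326),(d,400,326)): o[y:y+im.shape[0],x:x+im.shape[1]]=im[:600-y,:800-x]
cv2.imwrite('pics/comp.png',cv2.convertScaleAbs(o,alpha=1.5))"
```

```text
(no output)
```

View pics/comp.png

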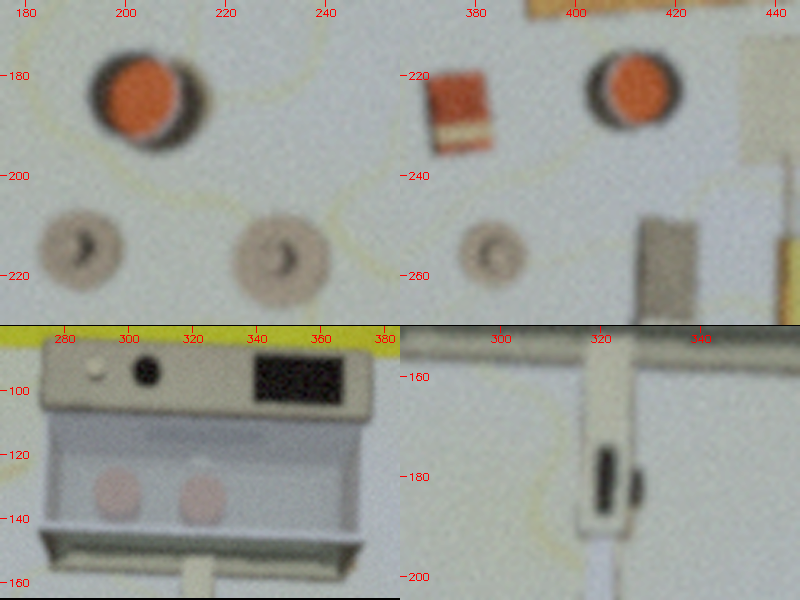

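```bash
python3 -c "
from h import *
f=lambda *a:print(a[0],np.round(at('top',*a[1:]),4))
f('tubL puck',203.5,184.5,.015); f('tubR puck',412.5,223,.015)
f('lidL',191,215,.012);f('lidM',231,217,.012);f('lidS',383.5,256,.012)
f('fin',321,181,.074);f('finT',321.3,174,.074);f('finB',320.7,187.5,.074);f('button',327,182,.029);
f('sleeve mid top',321.8,165,.046);f('sleeve mid bot',321.2,191,.046)
f('sleeve L',316.3,191,.046);f('sleeve R',326.5,191,.046)
f('core1 top',296.5,132,.111);f('core2',323,134,.111)
f('machine backL',273,105,.17);f('backR',375,109,.17);
for u,v in((387,176),(441,173),(443.5,206),(390,209)): f('board',u,v,.01)
f('vase',412,150,.05);f('jar',196,150,.05);f('sample',202,246,.02);f('brick',377,227,.02)
print(at('side',331/1.25,185/1.25,0),at('side',476/1.25,405/1.25,0))
for X in((.56,.31,.066),(.56,.31,0)): print(np.linalg.norm(robot.camera_params('side')['origin']-np.array(X)))
big('pics/side0.png','pics/a.png',215,110,80,75,5)
big('pics/side0.png','pics/b.png',300,270,80,75,5)
cv2.imwrite('pics/comp2.png',np.hstack([cv2.imread('pics/a.png'),cv2.imread('pics/b.png')]))
"
```

```text
tubL puck [0.5781 0.3665 0.015 ]
tubR puck [ 0.4622 -0.3671  0.015 ]
lidL [0.4702 0.4049 0.012 ]
lidM [0.4669 0.2655 0.012 ]
lidS [ 0.3457 -0.2673  0.012 ]
fin [ 0.5927 -0.0438  0.074 ]
finT [ 0.6165 -0.0442  0.074 ]
finB [ 0.5706 -0.0433  0.074 ]
button [ 0.5964 -0.0656  0.029 ]
sleeve mid top [ 0.6526 -0.0457  0.046 ]
sleeve mid bot [ 0.5622 -0.0458  0.046 ]
sleeve L [ 0.5618 -0.029   0.046 ]
sleeve R [ 0.5627 -0.064   0.046 ]
core1 top [0.7487 0.0419 0.111 ]
core2 [ 0.7444 -0.0459  0.111 ]
machine backL [0.818  0.1162 0.17  ]
backR [ 0.814  -0.2081  0.17  ]
board [ 0.6263 -0.2781  0.01  ]
board [ 0.6421 -0.4697  0.01  ]
board [ 0.5249 -0.4776  0.01  ]
board [ 0.5094 -0.2894  0.01  ]
vase [ 0.7129 -0.3565  0.05  ]
jar [0.6926 0.3889 0.05  ]
sample [0.3644 0.3584 0.02  ]
brick [ 0.4449 -0.2426  0.02  ]
[ 5.64743426e-01  3.44526967e-01 -1.11022302e-16] [ 0.45806169 -0.37601539  0.        ]
1.3574511557275664
1.3987697071039564
```

View pics/comp2.png

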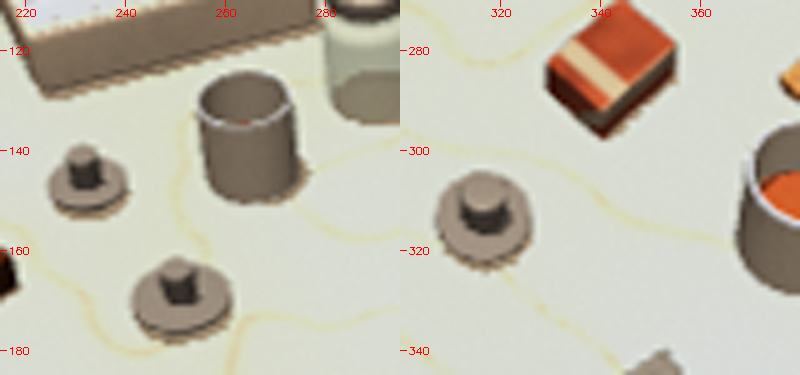

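Emit:
apply_moves([
  [0,0,0,0,0,-7,1],
  [0,0,0,0,0,-14,1],
  [0,0,0,0,0,-21,1],
  [0,0,0,0,0,-23.3,1],
  [0,0,0,0,0,-23.3,1],
])

```text
time: 0.52
position: [0.247, 0.5737, 0.241]
tool_rot: [-0.0, 1.0, -0.001, -0.0]
ft_force: [0.4, 0.6, -0.2]
grip_width: 0.0868
```

Emit:
apply_moves([
  [-4,0,0,0,0,0,1],
  [-8,0,0,0,0,0,1],
  [-12,0,0,0,0,0,1],
  [-16,0,0,0,0,0,1],
  [-16,0,0,0,0,0,1],
])

```text
time: 0.93
position: [0.4159, 0.5731, 0.241]
tool_rot: [0.004, 1.0, 0.001, 0.003]
ft_force: [0.7, 0.1, -0.3]
grip_width: 0.0872
```

```bash
python3 -c "
from h import *
o=robot.get_obs();print(o['time'],o['position'],o['tool_rot'],o['q'])
f=lambda *a:print(a[0],np.round(at('side',*a[1:]),4))
f('tubL',264,129.7,.066);f('lidM',232.5,146.8,.012);f('lidL',251.3,170,.012);f('lidS',316.5,312.5,.012)
"
```

```text
0.9333 [0.41592355 0.57310072 0.24098804] [3.75422085e-03 9.99987462e-01 7.54129197e-04 3.22704612e-03] [ 0.78704456  0.64311879  1.20589887 -0.0036746   1.28696551 -0.77522414]
tubL [0.576  0.3561 0.066 ]
lidM [0.4718 0.4015 0.012 ]
lidL [0.4667 0.2605 0.012 ]
lidS [ 0.3486 -0.2693  0.012 ]
```

Emit:
apply_moves([
  [-2,-4,0,0,0,0,1],
  [-4,-8,0,0,0,0,1],
  [-6,-12,0,0,0,0,1],
  [-8,-16,0,0,0,0,1],
  [-9,-20,0,0,0,0,1],
])

```text
time: 1.35
position: [0.4952, 0.3836, 0.2412]
tool_rot: [0.001, 1.0, 0.0, 0.001]
ft_force: [1.2, 0.1, 0.1]
grip_width: 0.0869
```

Emit:
apply_moves([
  [0,-4,0,0,0,0,1],
  [0,-4,0,0,0,0,1],
  [0,-4,0,0,0,0,1],
  [0,-4,0,0,0,0,1],
])

```text
time: 1.68
position: [0.4939, 0.3453, 0.2416]
tool_rot: [0.001, 1.0, 0.0, 0.0]
ft_force: [0.5, 0.2, 0.3]
grip_width: 0.0868
```

```bash
cat >> h.py <<'E'
import pickle
def snap(n,name,s=1.25):
    p=robot.camera_params(n);im=robot.camera(n);cv2.imwrite(f'pics/{name}.png',im[:,:,::-1]);pickle.dump(p,open(f'pics/{name}.pkl','wb'));big(f'pics/{name}.png',f'pics/{name}b.png',0,0,640,400,s);return p
E
python3 -c "
from h import *
o=robot.get_obs();print(o['position'],o['tool_rot'])
p=snap('wrist','w1')
for X in((.578,.36,.066),(.578,.36,0),(.47,.403,.012),(.467,.263,.012)):print(pix('wrist',X,p))
"
```

```text
[0.49391344 0.34529649 0.24161081] [8.41047195e-04 9.99999570e-01 3.87298370e-04 4.70259880e-05]
[331.06178194 255.62543074]
[329.10975592 233.06884767]
[365.32671373 154.95254433]
[251.18468003 153.07050419]
```

View pics/w1b.png

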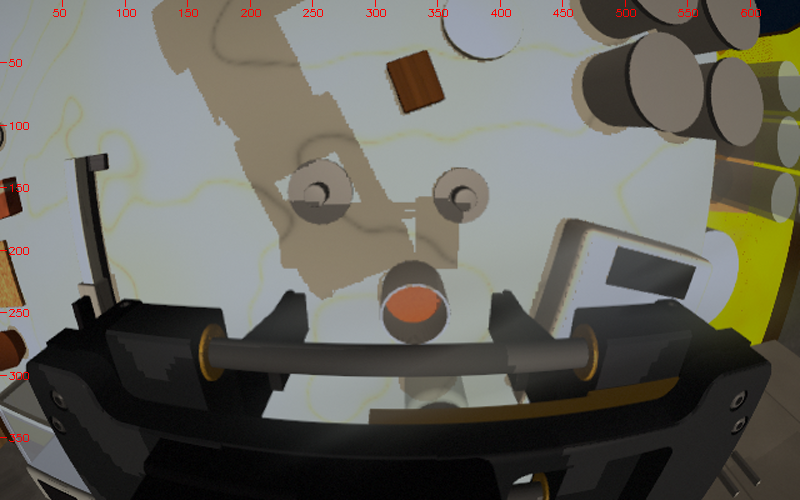

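```bash
python3 -c "
from h import *
big('pics/w1.png','pics/w1c.png',220,122,190,160,3.7)"
```

```text
(no output)
```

View pics/w1c.png

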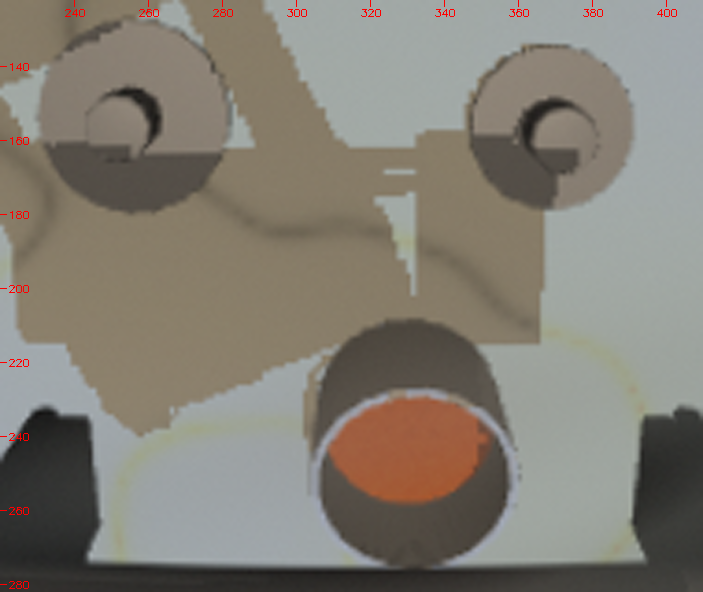

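```bash
python3 -c "
from h import *
p=pickle.load(open('pics/w1.pkl','rb'))
f=lambda *a:np.round(at('wrist',*a,p),4)
print('rim',f(332.7,251.3,.066),f(305.5,251,.066)-f(360,251,.066),f(332.7,227,.066)-f(332.7,275.5,.066))
print('lidL',f(256.5,153.2,.012),f(230.5,153,.012)-f(282.5,153,.012))
print('lidM',f(368.8,156.3,.012),f(346.5,156,.012)-f(391,156,.012))
"
```

```text
rim [0.5724 0.3618 0.066 ] [-0.0005 -0.0628  0.    ] [-0.0628 -0.0011  0.    ]
lidL [0.4673 0.2697 0.012 ] [-0.0014 -0.0656  0.    ]
lidM [0.4716 0.4074 0.012 ] [ 0.0007 -0.0556  0.    ]
```

Emit:
apply_moves([
  [-1,-4,0,0,0,0,1],
  [-2,-8,0,0,0,0,1],
  [-3.6,-12,0,0,0,0,1],
  [-3.6,-16,0,0,0,0,1],
  [-3.6,-20,0,0,0,0,1],
])

```text
time: 2.15
position: [0.5309, 0.1451, 0.2416]
tool_rot: [-0.001, 1.0, 0.0, 0.001]
ft_force: [0.8, -0.7, -0.1]
grip_width: 0.0872
```

Emit:
apply_moves([
  [0,-4,0,0,0,0,1],
  [0,-8,0,0,0,0,1],
  [0,-12,0,0,0,0,1],
  [0,-16,0,0,0,0,1],
  [0,-19,0,0,0,0,1],
])

```text
time: 2.57
position: [0.5308, -0.0464, 0.2417]
tool_rot: [-0.0, 1.0, -0.0, 0.001]
ft_force: [0.6, -0.5, -0.2]
grip_width: 0.087
```

Emit:
apply_moves([
  [0,0,0,0,0,0,1],
  [0,0,0,0,0,0,1],
])

```text
time: 2.73
position: [0.5307, -0.0452, 0.2415]
tool_rot: [0.001, 1.0, 0.0, 0.0]
ft_force: [-0.4, -0.6, -0.0]
grip_width: 0.0868
```

```bash
python3 -c "
from h import *
o=robot.get_obs();print(o['time'],o['position'],o['tool_rot'],o['ft_force'])
p=snap('wrist','w2')
for X in((.593,-.045,.074),(.594,-.07,.029)):print(pix('wrist',X,p))
big('pics/w2.png','pics/w2c.png',220,100,200,150,4)
"
```

```text
2.7333 [ 0.53073913 -0.04521498  0.24153663] [8.99804208e-04 9.99999507e-01 1.87602557e-04 3.75451347e-04] [-0.35217501 -0.55926678 -0.03695502]
[318.57135871 241.44186508]
[298.30808814 226.86279886]
```

View pics/w2c.png

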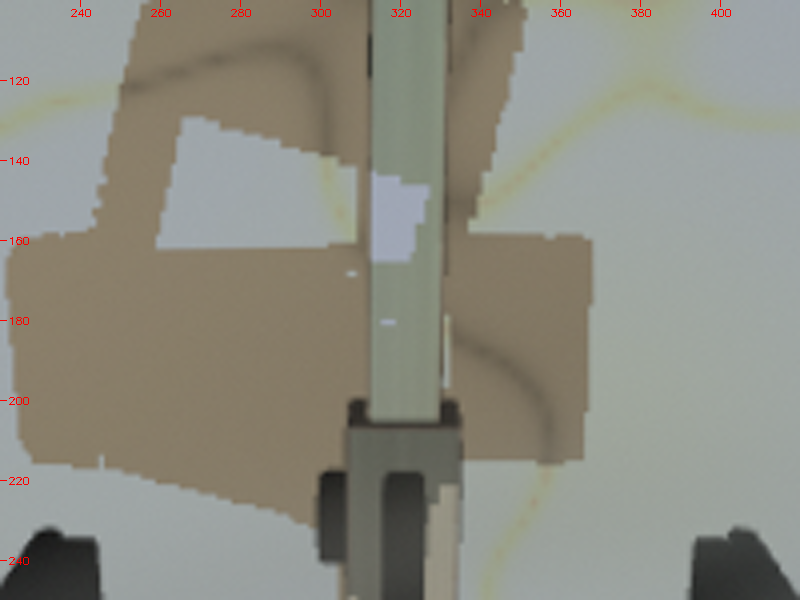

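```bash
python3 -c "
from h import *
p=pickle.load(open('pics/w2.pkl','rb'))
f=lambda *a:np.round(at('wrist',*a,p),4)
print('pole',f(322,110,.04),f(322,150,.04),f(321.5,200,.04))
print('fin front top',f(320.5,218,.074),'sleeve L,R',f(306.5,210,.046),f(335.5,210,.046),'button z40',f(303,217.5,.04),f(303,240.5,.04),f(303,240.5,.018))
"
```

```text
pole [ 0.4525 -0.041   0.04  ] [ 0.4973 -0.041   0.04  ] [ 0.5558 -0.0415  0.04  ]
fin front top [ 0.5654 -0.0429  0.074 ] sleeve L,R [ 0.566  -0.0589  0.046 ] [ 0.5661 -0.0253  0.046 ] button z40 [ 0.5775 -0.0634  0.04  ] [ 0.6075 -0.0639  0.04  ] [ 0.6177 -0.0651  0.018 ]
```

Emit:
apply_moves([
  [-4,0,0,0,0,0,1],
  [-6.1,0,3,0,0,0,1],
  [-6.1,0,7,0,0,0,1],
  [-6.1,0,11,0,0,0,1],
  [-6.1,0,14,0,0,0,1],
])

```text
time: 3.2
position: [0.5902, -0.0417, 0.0987]
tool_rot: [-0.002, 1.0, 0.001, -0.001]
ft_force: [-0.4, -0.2, -0.6]
grip_width: 0.0871
```

Emit:
apply_moves([
  [0,0,3,0,0,0,1],
  [0,0,5,0,0,0,1],
  [0,0,7,0,0,0,1],
  [0,0,7,0,0,0,1],
])

```text
time: 3.53
position: [0.5882, -0.0415, 0.0276]
tool_rot: [-0.002, 1.0, 0.001, -0.004]
ft_force: [-0.4, 0.6, 0.1]
grip_width: 0.0866
```

Emit:
apply_moves([
  [0,0,0,0,0,0,0.3],
  [0,0,0,0,0,0,0.3],
  [0,0,0,0,0,0,0.3],
  [0,0,0,0,0,0,0.3],
  [0,0,0,0,0,0,0.3],
], newtons=25)

```text
time: 3.95
position: [0.5916, -0.045, 0.0329]
tool_rot: [-0.0, 1.0, -0.0, 0.001]
ft_force: [0.0, -0.1, 1.1]
grip_width: 0.0616
```

Emit:
apply_moves([
  [0,0,0,0,0,0,0.3],
  [0,0,0,0,0,0,0.3],
  [0,0,0,0,0,0,0.3],
  [0,0,0,0,0,0,0.3],
  [0,0,0,0,0,0,0.3],
])

```text
time: 4.37
position: [0.591, -0.044, 0.032]
tool_rot: [0.001, 1.0, 0.001, 0.0]
ft_force: [1.5, 4.8, 4.2]
grip_width: 0.0357
```

Emit:
apply_moves([
  [1,0,0,0,0,0,0.3],
  [3,0,0,0,0,0,0.3],
  [5,0,0,0,0,0,0.3],
  [7,0,0,0,0,0,0.3],
  [9,0,0,0,0,0,0.3],
])

```text
time: 4.78
position: [0.5007, -0.0429, 0.032]
tool_rot: [0.001, 1.0, 0.001, 0.001]
ft_force: [3.2, 11.5, 1.3]
grip_width: 0.036
```

Emit:
apply_moves([
  [2,0,0,0,0,0,0.3],
  [3.3,0,0,0,0,0,0.3],
  [3.8,0,0,0,0,0,0.3],
  [3.8,0,0,0,0,0,0.3],
  [3.8,0,0,0,0,0,0.3],
])

```text
time: 5.2
position: [0.4597, -0.0424, 0.0319]
tool_rot: [0.001, 1.0, 0.002, -0.003]
ft_force: [-1.2, 11.7, 8.6]
grip_width: 0.0354
```

```bash
python3 -c "
from h import *
o=robot.get_obs();print(o['time'],o['position'],o['tool_rot'],o['ft_force'],o['grip_width'])
snap('top','t1');big('pics/t1.png','pics/t1c.png',250,80,160,120,5)
"
```

```text
5.2 [ 0.45970361 -0.04236869  0.03193094] [ 0.00106174  0.99999375  0.00193188 -0.00276558] [-1.21968694 11.65425341  8.55761728] 0.035352269663926204
```

View pics/t1c.png

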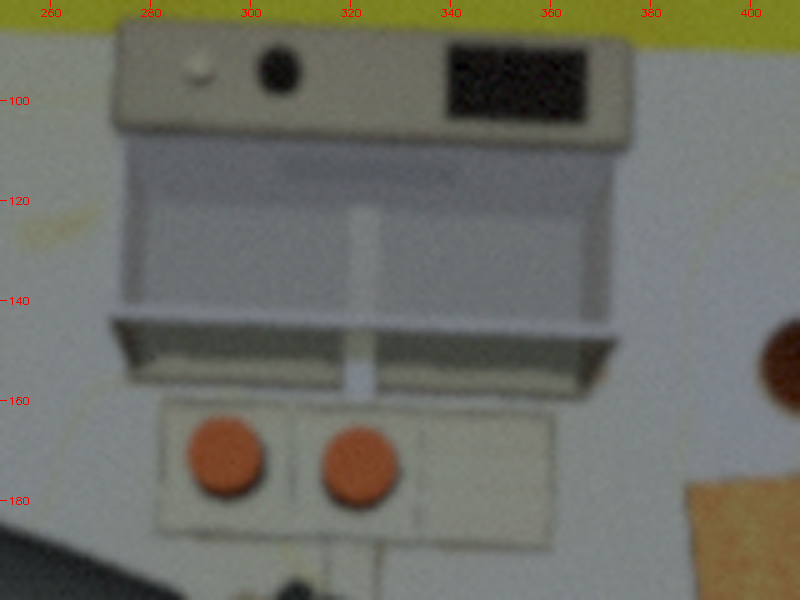

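Emit:
apply_moves([
  [0,0,0,0,0,0,0.65],
  [0,0,0,0,0,0,0.65],
  [0,0.3,0,0,0,0,0.65],
  [0,0.3,0,0,0,0,0.65],
])

```text
time: 5.58
position: [0.463, -0.0419, 0.0315]
tool_rot: [-0.0, 1.0, -0.0, 0.0]
ft_force: [0.7, -0.2, -0.1]
grip_width: 0.053
```

Emit:
apply_moves([
  [0,0,-2,0,0,0,0.65],
  [0,0,-3.6,0,0,0,0.65],
  [0,0,-3.6,0,0,0,0.05],
  [0,0,-3.6,0,0,0,0.05],
  [0,0,-3.6,0,0,0,0.05],
], newtons=30)

```text
time: 6.0
position: [0.4628, -0.0421, 0.0672]
tool_rot: [0.0, 1.0, -0.0, -0.0]
ft_force: [-1.2, -0.3, -1.0]
grip_width: 0.0438
```

Emit:
apply_moves([
  [0,0,0,0,0,0,0.05],
  [0,0,0,0,0,0,0.05],
  [0,0,0,0,0,0,0.05],
  [0,0,0,0,0,0,0.05],
  [0,0,0,0,0,0,0.05],
])

```text
time: 6.42
position: [0.4625, -0.0413, 0.0672]
tool_rot: [0.001, 1.0, 0.001, -0.0]
ft_force: [2.5, 1.5, -1.4]
grip_width: 0.0121
```

Emit:
apply_moves([
  [0.2,0,0,0,0,0,0.05],
  [0.4,0,0,0,0,0,0.05],
  [0.6,0,0,0,0,0,0.05],
  [0.6,0,0,0,0,0,0.05],
  [0.6,0,0,0,0,0,0.05],
])

```text
time: 6.83
position: [0.4583, -0.0413, 0.0672]
tool_rot: [0.001, 1.0, 0.001, 0.001]
ft_force: [3.9, 5.2, -5.1]
grip_width: 0.0115
```

Emit:
apply_moves([
  [0.1,0,0,0,0,0,0.05],
  [0.2,0,0,0,0,0,0.05],
  [0.3,0,0,0,0,0,0.05],
  [0.3,0,0,0,0,0,0.05],
])

```text
time: 7.17
position: [0.4545, -0.0413, 0.0672]
tool_rot: [0.001, 1.0, 0.001, 0.001]
ft_force: [1.3, 3.5, -1.9]
grip_width: 0.0118
```

Emit:
apply_moves([
  [0.1,0,0,0,0,0,0.05],
  [0.2,0,0,0,0,0,0.05],
  [0.3,0,0,0,0,0,0.05],
  [0.3,0,0,0,0,0,0.05],
])

```text
time: 7.5
position: [0.4509, -0.0412, 0.0672]
tool_rot: [0.001, 1.0, 0.001, 0.0]
ft_force: [3.4, 6.3, -4.8]
grip_width: 0.0118
```

Emit:
apply_moves([
  [0.1,0,0,0,0,0,0.05],
  [0.2,0,0,0,0,0,0.05],
  [0.3,0,0,0,0,0,0.05],
  [0.3,0,0,0,0,0,0.05],
])

```text
time: 7.83
position: [0.4506, -0.0413, 0.0672]
tool_rot: [0.002, 1.0, 0.0, 0.003]
ft_force: [9.1, 10.0, -9.0]
grip_width: 0.012
```

Emit:
apply_moves([
  [0.1,0,0,0,0,0,0.05],
  [0.2,0,0,0,0,0,0.05],
  [0.3,0,0,0,0,0,0.05],
  [0.3,0,0,0,0,0,0.05],
])

```text
time: 8.17
position: [0.4504, -0.0413, 0.0673]
tool_rot: [0.002, 1.0, 0.0, 0.006]
ft_force: [14.4, 15.9, -14.7]
grip_width: 0.0115
```

Emit:
apply_moves([
  [-0.7,0,0,0,0,0,0.05],
  [-0.7,0,0,0,0,0,0.4],
  [-0.7,0,0,0,0,0,0.4],
  [-0.7,0,0,0,0,0,0.4],
  [-0.7,0,0,0,0,0,0.4],
])

```text
time: 8.58
position: [0.4514, -0.0423, 0.0677]
tool_rot: [-0.0, 1.0, -0.0, -0.0]
ft_force: [0.9, 0.8, 0.1]
grip_width: 0.0301
```

Emit:
apply_moves([
  [0,0,-4,0,0,0,1],
  [0,0,-8,0,0,0,1],
  [-4,0,-12,0,0,0,1],
  [-8,0,-15,0,0,0,1],
  [-9,0,-15,0,0,0,1],
])

```text
time: 9.0
position: [0.5442, -0.0428, 0.2216]
tool_rot: [0.0, 1.0, -0.001, 0.003]
ft_force: [1.3, -0.2, -0.8]
grip_width: 0.0603
```

```bash
python3 -c "
from h import *
o=robot.get_obs();print(o['time'],o['position'],o['tool_rot'],o['ft_force'],o['grip_width'])
f=lambda *a:print(a[0],np.round(at('top',*a[1:]),4))
f('c1',295,171,.111);f('c2',321.7,173.5,.111)
for u,v in((283,161),(360.5,163),(281.5,186.5),(360,189)): f('tray',u,v,.06)
snap('wrist','w3');big('pics/w3.png','pics/w3c.png',180,120,270,170,2.9)
"
```

```text
9.0 [ 0.54418372 -0.0428039   0.22161051] [ 2.32993164e-04  9.99994461e-01 -1.18051086e-03  3.10323716e-03] [ 1.32848194 -0.23527762 -0.84607294] 0.06028242234346626
c1 [0.6179 0.0428 0.111 ]
c2 [ 0.612  -0.0448  0.111 ]
tray [0.6602 0.0874 0.06  ]
tray [ 0.6605 -0.1776  0.06  ]
tray [0.5723 0.0894 0.06  ]
tray [ 0.5708 -0.1771  0.06  ]
```

View pics/w3c.png

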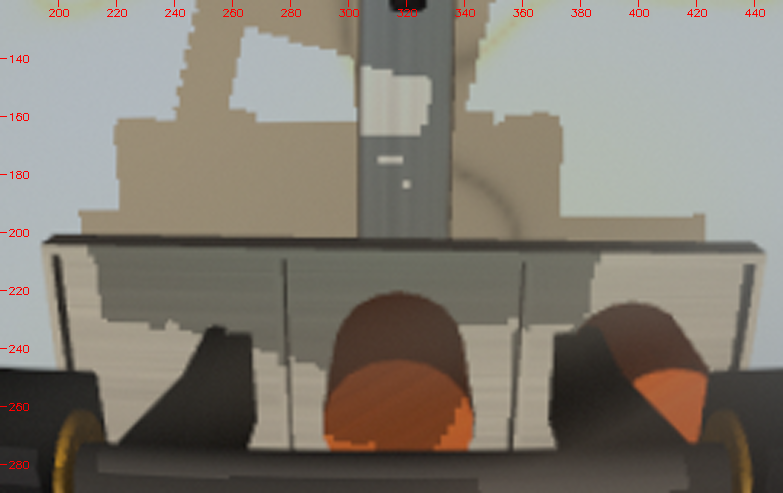

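```bash
python3 -c "
from h import *
p=pickle.load(open('pics/w3.pkl','rb'))
f=lambda *a:print(np.round(at('wrist',*a,p),4))
f(317.5,244.5,.111); f(292,262,.111);f(343.5,262,.111);f(317.5,220.5,.051)
f(196,202.5,.06);f(442,205,.06);f(416,247.5,.111)
"
```

```text
[ 0.5838 -0.0439  0.111 ]
[ 0.6021 -0.0677  0.111 ]
[ 0.602  -0.0198  0.111 ]
[ 0.5839 -0.0441  0.051 ]
[ 0.5607 -0.1765  0.06  ]
[0.5635 0.092  0.06  ]
[0.5885 0.0487 0.111 ]
```

Emit:
apply_moves([
  [-3,-0.1,0,0,0,0,0.8],
  [-6.5,-0.1,0,0,0,0,0.8],
  [-6.5,-0.1,4,0,0,0,0.8],
  [-6.5,-0.1,8,0,0,0,0.8],
  [-6.5,-0.1,8,0,0,0,0.8],
])

```text
time: 9.47
position: [0.6008, -0.042, 0.1293]
tool_rot: [0.0, 1.0, 0.002, -0.009]
ft_force: [-1.8, 1.0, -0.8]
grip_width: 0.0692
```

Emit:
apply_moves([
  [0,0,2,0,0,0,0.8],
  [0,0,4,0,0,0,0.8],
  [0,0,5.2,0,0,0,0.8],
  [0,0,5.2,0,0,0,0.8],
])

```text
time: 9.8
position: [0.6048, -0.0429, 0.0842]
tool_rot: [0.0, 1.0, 0.001, -0.002]
ft_force: [-0.4, 0.4, 0.3]
grip_width: 0.0699
```

Emit:
apply_moves([
  [0,0,0,0,0,0,0.45],
  [0,0,0,0,0,0,0.45],
  [0,0,0,0,0,0,0.45],
  [0,0,0,0,0,0,0.45],
  [0,0,0,0,0,0,0.45],
], newtons=25)

```text
time: 10.22
position: [0.6077, -0.0435, 0.0871]
tool_rot: [-0.0, 1.0, -0.001, 0.001]
ft_force: [-1.2, -2.1, 4.7]
grip_width: 0.0495
```

Emit:
apply_moves([
  [0,0,0,0,0,0,0.45],
  [0,0,-1,0,0,0,0.45],
  [0,0,-3,0,0,0,0.45],
  [0,0,-6,0,0,0,0.45],
  [0,0,-9,0,0,0,0.45],
])

```text
time: 10.63
position: [0.6054, -0.0424, 0.1756]
tool_rot: [0.0, 1.0, 0.001, -0.002]
ft_force: [1.0, -0.8, -1.3]
grip_width: 0.0494
```

Emit:
apply_moves([
  [0.5,-4,0,0,0,0,0.45],
  [1,-8,0,0,0,0,0.45],
  [1.5,-12,0,0,0,0,0.45],
  [2,-16,0,0,0,0,0.45],
  [2.6,-20,0,0,0,0,0.45],
])

```text
time: 11.05
position: [0.5801, -0.2441, 0.1759]
tool_rot: [-0.0, 1.0, 0.0, -0.0]
ft_force: [1.2, 0.1, -2.7]
grip_width: 0.0496
```

Emit:
apply_moves([
  [0,-4,0,0,0,0,0.45],
  [0,-8,0,0,0,0,0.45],
  [0,-12,0,0,0,0,0.45],
  [0,-16,0,0,0,0,0.45],
  [0,-18.1,0,0,0,0,0.45],
])

```text
time: 11.47
position: [0.5798, -0.4291, 0.1756]
tool_rot: [0.002, 1.0, -0.001, 0.0]
ft_force: [0.6, -0.0, -2.0]
grip_width: 0.0496
```

Emit:
apply_moves([
  [0,0,3,0,0,0,0.45],
  [0,0,6,0,0,0,0.45],
  [0,0,9,0,0,0,0.45],
  [0,0,11,0,0,0,0.45],
  [0,0,12,0,0,0,0.45],
])

```text
time: 11.88
position: [0.5785, -0.4217, 0.0514]
tool_rot: [0.0, 1.0, 0.003, -0.003]
ft_force: [-1.0, 0.4, -2.9]
grip_width: 0.0493
```

Emit:
apply_moves([
  [0,0,0,0,0,0,0.45],
  [0,0,0,0,0,0,0.45],
  [0,0,0,0,0,0,0.45],
])

```text
time: 12.13
position: [0.5819, -0.4249, 0.0575]
tool_rot: [-0.0, 1.0, -0.001, 0.001]
ft_force: [-0.3, -1.0, -2.1]
grip_width: 0.0494
```

Emit:
apply_moves([
  [0,0,0.4,0,0,0,0.45],
  [0,0,0.8,0,0,0,0.45],
  [0,0,1.0,0,0,0,0.45],
  [0,0,1.0,0,0,0,0.45],
  [0,0,1.0,0,0,0,0.45],
])

```text
time: 12.55
position: [0.581, -0.4242, 0.0462]
tool_rot: [0.0, 1.0, -0.0, 0.0]
ft_force: [0.2, -0.1, 1.5]
grip_width: 0.0495
```

Emit:
apply_moves([
  [0,0,0,0,0,0,0.8],
  [0,0,0,0,0,0,0.8],
  [0,0,0,0,0,0,0.8],
  [0,0,-4,0,0,0,0.8],
  [0,0,-8,0,0,0,0.8],
])

```text
time: 12.97
position: [0.5786, -0.422, 0.1218]
tool_rot: [0.0, 1.0, 0.003, -0.003]
ft_force: [0.0, -0.5, 1.4]
grip_width: 0.068
```

Emit:
apply_moves([
  [0,0,-4,0,0,0,0.8],
  [0,0,-5,0,0,0,0.8],
  [0,0,-5,0,0,0,0.8],
])

```text
time: 13.22
position: [0.583, -0.4262, 0.1811]
tool_rot: [-0.0, 1.0, -0.004, 0.004]
ft_force: [0.4, -0.1, 0.5]
grip_width: 0.0691
```

Emit:
apply_moves([
  [-0.5,4,0,0,0,0,0.8],
  [-1,8,0,0,0,0,0.8],
  [-1.5,12,0,0,0,0,0.8],
  [-2,16,0,0,0,0,0.8],
  [-3,20,0,0,0,0,0.8],
])

```text
time: 13.63
position: [0.6085, -0.2216, 0.1731]
tool_rot: [0.001, 1.0, 0.001, -0.002]
ft_force: [0.4, -0.3, -0.3]
grip_width: 0.0696
```

Emit:
apply_moves([
  [0,4,0,0,0,0,0.8],
  [0,8,0,0,0,0,0.8],
  [0,12,0,0,0,0,0.8],
  [0,16,0,0,0,0,0.8],
  [0,20,0,0,0,0,0.8],
])

```text
time: 14.05
position: [0.6091, -0.0218, 0.1734]
tool_rot: [0.0, 1.0, 0.0, -0.002]
ft_force: [1.1, -0.1, 0.5]
grip_width: 0.0697
```

Emit:
apply_moves([
  [0,4,0,0,0,0,0.8],
  [0,6.9,0,0,0,0,0.8],
  [0,6.9,0,0,0,0,0.8],
  [0,6.9,0,0,0,0,0.8],
])

```text
time: 14.38
position: [0.6093, 0.0469, 0.1736]
tool_rot: [-0.002, 1.0, 0.0, -0.002]
ft_force: [0.9, -0.9, -1.3]
grip_width: 0.0698
```

Emit:
apply_moves([
  [0,0,3,0,0,0,0.8],
  [0,0,6,0,0,0,0.8],
  [0,0,8,0,0,0,0.8],
  [0,0,9,0,0,0,0.8],
  [0,0,9,0,0,0,0.8],
])

```text
time: 14.8
position: [0.6086, 0.0437, 0.0822]
tool_rot: [0.001, 1.0, 0.0, -0.003]
ft_force: [0.2, -1.1, -1.2]
grip_width: 0.0699
```

Emit:
apply_moves([
  [0,0,0,0,0,0,0.45],
  [0,0,0,0,0,0,0.45],
  [0,0,0,0,0,0,0.45],
  [0,0,0,0,0,0,0.45],
  [0,0,0,0,0,0,0.45],
], newtons=25)

```text
time: 15.22
position: [0.6118, 0.0448, 0.087]
tool_rot: [0.0, 1.0, -0.0, 0.001]
ft_force: [0.4, -0.7, 3.2]
grip_width: 0.0493
```

Emit:
apply_moves([
  [0,0,0,0,0,0,0.45],
  [0,0,-1,0,0,0,0.45],
  [0,0,-3,0,0,0,0.45],
  [0,0,-6,0,0,0,0.45],
  [0,0,-9,0,0,0,0.45],
])

```text
time: 15.63
position: [0.6093, 0.0453, 0.1756]
tool_rot: [-0.0, 1.0, 0.0, -0.002]
ft_force: [0.7, -0.4, -2.2]
grip_width: 0.0492
```

Emit:
apply_moves([
  [0.5,-4,0,0,0,0,0.45],
  [1,-8,0,0,0,0,0.45],
  [2,-12,0,0,0,0,0.45],
  [3,-16,0,0,0,0,0.45],
  [3.7,-20,0,0,0,0,0.45],
])

```text
time: 16.05
position: [0.5722, -0.1558, 0.1758]
tool_rot: [-0.0, 1.0, 0.0, -0.001]
ft_force: [0.5, -0.1, -2.6]
grip_width: 0.0495
```

Emit:
apply_moves([
  [0,-4,0,0,0,0,0.45],
  [0,-8,0,0,0,0,0.45],
  [0,-12,0,0,0,0,0.45],
  [0,-16,0,0,0,0,0.45],
  [0,-17.9,0,0,0,0,0.45],
])

```text
time: 16.47
position: [0.5733, -0.3394, 0.1759]
tool_rot: [0.002, 1.0, -0.002, 0.001]
ft_force: [1.1, -0.8, -2.4]
grip_width: 0.0497
```

Emit:
apply_moves([
  [0,0,0,0,0,0,0.45],
  [0,0,3,0,0,0,0.45],
  [0,0,6,0,0,0,0.45],
  [0,0,9,0,0,0,0.45],
  [0,0,11,0,0,0,0.45],
])

```text
time: 16.88
position: [0.5721, -0.3315, 0.0629]
tool_rot: [-0.0, 1.0, 0.002, -0.002]
ft_force: [-0.2, 0.8, -2.4]
grip_width: 0.0495
```

Emit:
apply_moves([
  [0,0,0.5,0,0,0,0.45],
  [0,0,1,0,0,0,0.45],
  [0,0,1.5,0,0,0,0.45],
  [0,0,1.9,0,0,0,0.45],
  [0,0,1.9,0,0,0,0.45],
])

```text
time: 17.3
position: [0.5742, -0.334, 0.0471]
tool_rot: [-0.0, 1.0, -0.0, 0.0]
ft_force: [-0.0, 0.2, -1.7]
grip_width: 0.0496
```

Emit:
apply_moves([
  [0,0,0,0,0,0,0.45],
  [0,0,0,0,0,0,0.45],
])

```text
time: 17.47
position: [0.5743, -0.3344, 0.0476]
tool_rot: [0.0, 1.0, -0.001, 0.001]
ft_force: [0.2, 0.4, -2.4]
grip_width: 0.0496
```

Emit:
apply_moves([
  [0,0,0.1,0,0,0,0.45],
  [0,0,0.1,0,0,0,0.8],
  [0,0,0.1,0,0,0,0.8],
  [0,0,0.1,0,0,0,0.8],
  [0,0,0.1,0,0,0,0.8],
])

```text
time: 17.88
position: [0.574, -0.3342, 0.046]
tool_rot: [0.0, 1.0, -0.0, 0.0]
ft_force: [0.2, 0.6, -0.3]
grip_width: 0.0663
```

Emit:
apply_moves([
  [0,0,-4,0,0,0,0.8],
  [0,0,-8,0,0,0,0.8],
  [0,0,-12,0,0,0,0.8],
  [1,0,-16,0,0,0,0.8],
  [5,0,-18,0,0,0,0.8],
])

```text
time: 18.3
position: [0.5326, -0.3367, 0.2305]
tool_rot: [-0.001, 1.0, -0.005, 0.006]
ft_force: [0.9, -1.8, 0.2]
grip_width: 0.0696
```

Emit:
apply_moves([
  [4,0,0,0,0,0,0.8],
  [8,0.5,0,0,0,0,0.8],
  [12.4,1.4,0,0,0,0,0.8],
  [12.4,1.4,0,0,0,0,0.8],
  [12.4,1.4,0,0,0,0,0.8],
])

```text
time: 18.72
position: [0.4001, -0.3188, 0.2244]
tool_rot: [0.001, 1.0, 0.001, -0.001]
ft_force: [0.2, -0.3, -0.1]
grip_width: 0.0696
```

Emit:
apply_moves([
  [0,0,0,0,0,0,0.8],
  [0,0,0,0,0,0,0.8],
])

```text
time: 18.88
position: [0.4041, -0.3212, 0.2247]
tool_rot: [-0.0, 1.0, -0.001, 0.001]
ft_force: [1.4, -0.3, -0.4]
grip_width: 0.0693
```

```bash
python3 -c "
from h import *
o=robot.get_obs();print(o['time'],o['position'],o['tool_rot'],o['ft_force'],o['grip_width'])
p=snap('wrist','w4')
for X in((.462,-.367,.066),(.347,-.268,.012)):print(pix('wrist',X,p))
snap('top','t2')
big('pics/w4.png','pics/w4c.png',220,60,200,220,2.7)
big('pics/t2.png','pics/t2c.png',170,80,280,180,1.0)
a=cv2.imread('pics/w4c.png')[:,:540];t=cv2.imread('pics/t2c.png')
o=np.zeros((594,820,3),np.uint8);o[:,:540]=a[:594];o[:180,540:820]=t;cv2.imwrite('pics/w4d.png',o[:,:800])
"
```

```text
18.8833 [ 0.40406023 -0.32117908  0.22472358] [-1.01299651e-04  9.99998886e-01 -1.08250955e-03  1.02248623e-03] [ 1.42274613 -0.34607569 -0.44645391] 0.06925236402882466
[276.07229147 240.73660774]
[365.03422001 128.65998921]
```

View pics/w4d.png

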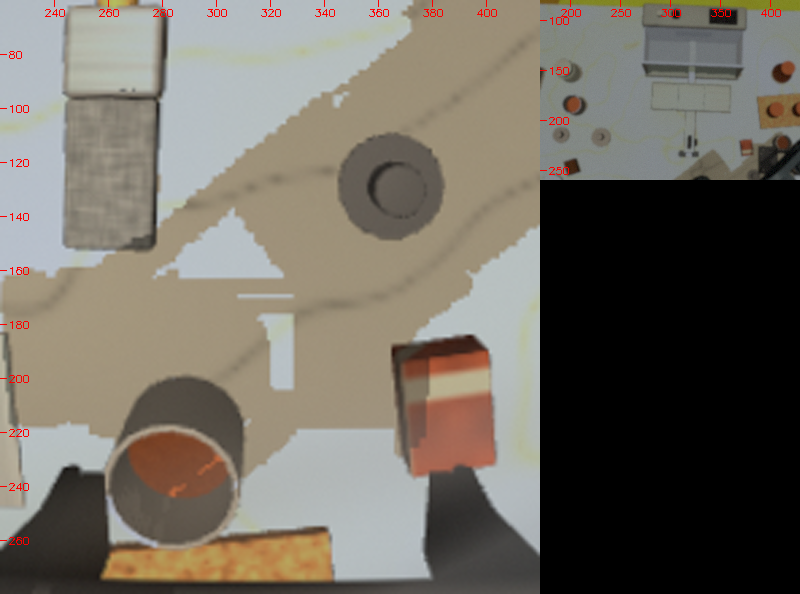

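```bash
python3 -c "
from h import *
p=pickle.load(open('pics/w4.pkl','rb'))
f=lambda *a:np.round(at('wrist',*a,p),4)
print(f(284,239.5,.066),f(260,239.5,.066)-f(308.5,239.5,.066),f(284,217,.066)-f(284,262,.066))
print(f(364.5,129,.012),f(345,129,.012)-f(384,129,.012))
print(robot.get_obs()['position'])
"
```

```text
[ 0.4604 -0.3583  0.066 ] [ 0.0006 -0.0526  0.    ] [-0.0534  0.0022  0.    ]
[ 0.3474 -0.2686  0.012 ] [ 0.001  -0.0455  0.    ]
[ 0.40402527 -0.3207784   0.22431459]
```

Emit:
apply_moves([
  [-3,-2,0,0,0,0,0.9],
  [-5.7,-3.8,3,0,0,0,0.9],
  [-5.7,-3.8,7,0,0,0,0.9],
  [-5.7,-3.8,11,0,0,0,0.9],
  [-5.7,-3.8,11,0,0,0,0.9],
])

```text
time: 19.4
position: [0.4569, -0.3539, 0.1053]
tool_rot: [-0.0, 1.0, 0.007, -0.006]
ft_force: [-0.2, 1.0, -1.9]
grip_width: 0.0783
```

Emit:
apply_moves([
  [0,0,3,0,0,0,0.9],
  [0,0,6,0,0,0,0.9],
  [0,0,7.9,0,0,0,0.9],
  [0,0,7.9,0,0,0,0.9],
])

```text
time: 19.73
position: [0.4588, -0.3566, 0.0331]
tool_rot: [-0.0, 1.0, 0.002, -0.002]
ft_force: [0.9, 0.9, -0.4]
grip_width: 0.0783
```

Emit:
apply_moves([
  [0,0,0,0,0,0,0.5],
  [0,0,0,0,0,0,0.5],
  [0,0,0,0,0,0,0.5],
  [0,0,0,0,0,0,0.5],
  [0,0,0,0,0,0,0.5],
], newtons=20)

```text
time: 20.15
position: [0.4605, -0.3591, 0.0371]
tool_rot: [0.0, 1.0, -0.002, 0.001]
ft_force: [-0.6, -0.4, 5.0]
grip_width: 0.0555
```

Emit:
apply_moves([
  [0,0,0,0,0,0,0.5],
  [0,0,0,0,0,0,0.5],
])

```text
time: 20.32
position: [0.4605, -0.3592, 0.0371]
tool_rot: [0.0, 1.0, -0.001, 0.001]
ft_force: [-0.9, 0.1, 6.8]
grip_width: 0.0558
```

Emit:
apply_moves([
  [0,0,-1,0,0,0,0.5],
  [0,0,-4,0,0,0,0.5],
  [0,0,-8,0,0,0,0.5],
  [0,0,-12,0,0,0,0.5],
  [0,0,-16,0,0,0,0.5],
])

```text
time: 20.73
position: [0.4587, -0.3571, 0.197]
tool_rot: [0.0, 1.0, 0.001, -0.001]
ft_force: [1.1, -0.7, -1.7]
grip_width: 0.0551
```

Emit:
apply_moves([
  [-2,3,0,0,0,0,0.5],
  [-4.5,6.3,0,0,0,0,0.5],
  [-7,9.6,0,0,0,0,0.5],
  [-9,13,0,0,0,0,0.5],
  [-11,16.4,0,0,0,0,0.5],
])

```text
time: 21.15
position: [0.5698, -0.1922, 0.1959]
tool_rot: [0.0, 1.0, 0.0, -0.0]
ft_force: [0.6, -0.8, -1.8]
grip_width: 0.0558
```

Emit:
apply_moves([
  [-2,3,0,0,0,0,0.5],
  [-3.7,6.2,0,0,0,0,0.5],
  [-3.7,6.2,0,0,0,0,0.5],
  [-3.7,6.2,3,0,0,0,0.5],
  [-3.7,6.2,6,0,0,0,0.5],
])

```text
time: 21.57
position: [0.6082, -0.1316, 0.1371]
tool_rot: [-0.001, 1.0, -0.001, 0.003]
ft_force: [0.8, -1.0, -2.1]
grip_width: 0.056
```

Emit:
apply_moves([
  [0,0,2,0,0,0,0.5],
  [0,0,3.5,0,0,0,0.5],
  [0,0,4.3,0,0,0,0.5],
  [0,0,4.3,0,0,0,0.5],
  [0,0,4.3,0,0,0,0.5],
])

```text
time: 21.98
position: [0.6064, -0.1323, 0.0925]
tool_rot: [0.0, 1.0, 0.0, -0.0]
ft_force: [0.8, 0.6, -0.9]
grip_width: 0.0552
```

Emit:
apply_moves([
  [0,0,0,0,0,0,0.5],
  [0,0,0,0,0,0,0.5],
])

```text
time: 22.15
position: [0.6074, -0.1325, 0.0937]
tool_rot: [0.0, 1.0, -0.001, 0.001]
ft_force: [0.2, -0.1, -1.5]
grip_width: 0.0558
```

Emit:
apply_moves([
  [0,0,0.3,0,0,0,0.5],
  [0,0,0.5,0,0,0,0.5],
  [0,0,0.55,0,0,0,0.5],
  [0,0,0.55,0,0,0,0.5],
  [0,0,0.55,0,0,0,0.5],
])

```text
time: 22.57
position: [0.6072, -0.1322, 0.0881]
tool_rot: [0.0, 1.0, -0.0, 0.001]
ft_force: [-0.6, -0.0, 5.5]
grip_width: 0.0559
```

Emit:
apply_moves([
  [0,0,0,0,0,0,0.9],
  [0,0,0,0,0,0,0.9],
  [0,0,0,0,0,0,0.9],
  [0,0,0,0,0,0,0.9],
  [0,0,-3,0,0,0,0.9],
])

```text
time: 22.98
position: [0.6025, -0.1305, 0.1114]
tool_rot: [0.0, 1.0, 0.002, -0.006]
ft_force: [-0.4, -0.1, -1.0]
grip_width: 0.0762
```

Emit:
apply_moves([
  [0,0,-4,0,0,0,1],
  [0,0,-8,0,0,0,1],
  [0,4,-10,0,0,0,1],
  [0,8,-10,0,0,0,1],
  [0,12,-10,0,0,0,1],
])

```text
time: 23.4
position: [0.6078, -0.0118, 0.219]
tool_rot: [0.001, 1.0, -0.0, 0.002]
ft_force: [0.0, -0.2, -0.6]
grip_width: 0.0869
```

Emit:
apply_moves([
  [2,3.5,-2.4,0,0,0,1],
  [4,7,-2.4,0,0,0,1],
  [6,10.5,-2.4,0,0,0,1],
  [8,14,-2.4,0,0,0,1],
  [10,17.5,-2.4,0,0,0,1],
])

```text
time: 23.82
position: [0.5052, 0.1645, 0.2407]
tool_rot: [0.0, 1.0, 0.0, -0.0]
ft_force: [0.5, 0.6, 0.4]
grip_width: 0.0873
```

Emit:
apply_moves([
  [1.3,4,0,0,0,0,1],
  [1.3,8,0,0,0,0,1],
  [1.3,12,0,0,0,0,1],
  [1.3,16,0,0,0,0,1],
  [1.3,18.2,0,0,0,0,1],
])

```text
time: 24.23
position: [0.493, 0.3491, 0.2407]
tool_rot: [-0.001, 1.0, 0.001, 0.0]
ft_force: [-0.3, -0.1, 0.5]
grip_width: 0.0871
```

Emit:
apply_moves([
  [0,0,0,0,0,0,1],
  [0,0,0,0,0,0,1],
  [0,0,0,0,0,0,1],
])

```text
time: 24.48
position: [0.4932, 0.3442, 0.2402]
tool_rot: [-0.0, 1.0, -0.001, -0.001]
ft_force: [-0.6, -0.9, -0.7]
grip_width: 0.0872
```

```bash
python3 -c "
from h import *
o=robot.get_obs();print(o['time'],o['position'],o['tool_rot'],o['ft_force'],o['grip_width'])
p=snap('wrist','w5')
a=cv2.imread('pics/w1.png')[115:285,220:410];b=cv2.imread('pics/w5.png')[115:285,220:410]
for n,(u,v,r) in dict(lidL=(256,153,30),lidM=(369,156,26),tub=(332,245,36)).items():
    A=cv2.imread('pics/w1.png')[v-r:v+r,u-r:u+r];B=cv2.imread('pics/w5.png')[v-r-12:v+r+12,u-r-12:u+r+12]
    m=cv2.minMaxLoc(cv2.matchTemplate(B,A,cv2.TM_CCOEFF_NORMED));print(n,m[1],np.array(m[3])-12)
"
```

```text
24.4833 [0.4931532  0.34421756 0.24016407] [-3.63111381e-05  9.99999594e-01 -6.47745749e-04 -6.24592853e-04] [-0.61910173 -0.91698747 -0.68227387] 0.08718672015017963
lidL 0.9644436836242676 [1 1]
lidM 0.9746866822242737 [1 1]
tub 0.9704241752624512 [1 1]
```

Emit:
apply_moves([
  [-4,1,0,0,0,0,1],
  [-7.9,1.7,0,0,0,0,1],
  [-7.9,1.7,4,0,0,0,1],
  [-7.9,1.7,8,0,0,0,1],
  [-7.9,1.7,11,0,0,0,1],
])

```text
time: 24.95
position: [0.573, 0.3594, 0.1283]
tool_rot: [0.002, 1.0, -0.001, -0.001]
ft_force: [-0.6, -0.6, -0.9]
grip_width: 0.0872
```

Emit:
apply_moves([
  [0,0,0.5,0,0,0,1],
  [0,0,3.5,0,0,0,1],
  [0,0,6.5,0,0,0,1],
  [0,0,9.4,0,0,0,1],
  [0,0,9.4,0,0,0,1],
])

```text
time: 25.37
position: [0.5698, 0.3592, 0.0324]
tool_rot: [0.001, 1.0, -0.002, -0.004]
ft_force: [-1.5, -0.6, -0.0]
grip_width: 0.0871
```

Emit:
apply_moves([
  [0,0,0,0,0,0,0.6],
  [0,0,0,0,0,0,0.6],
  [0,0,0,0,0,0,0.6],
  [0,0,0,0,0,0,0.6],
  [0,0,0,0,0,0,0.6],
], newtons=20)

```text
time: 25.78
position: [0.574, 0.3622, 0.0393]
tool_rot: [-0.0, 1.0, 0.0, 0.002]
ft_force: [-0.2, -2.5, 6.4]
grip_width: 0.0649
```

Emit:
apply_moves([
  [0,0,0,0,0,0,0.6],
  [0,0,-4,0,0,0,0.6],
  [0,0,-8,0,0,0,0.6],
  [0,0,-12,0,0,0,0.6],
  [0,0,-16,0,0,0,0.6],
])

```text
time: 26.2
position: [0.572, 0.362, 0.1984]
tool_rot: [0.0, 1.0, 0.0, -0.0]
ft_force: [0.8, -0.4, -1.4]
grip_width: 0.0647
```

Emit:
apply_moves([
  [-0.5,-4,0,0,0,0,0.6],
  [-1,-8,0,0,0,0,0.6],
  [-2,-12,0,0,0,0,0.6],
  [-3,-16,0,0,0,0,0.6],
  [-3.6,-20,0,0,0,0,0.6],
])

```text
time: 26.62
position: [0.6092, 0.1606, 0.1976]
tool_rot: [-0.0, 1.0, 0.0, 0.001]
ft_force: [0.3, -0.8, -1.4]
grip_width: 0.0648
```

Emit:
apply_moves([
  [0,-4,0,0,0,0,0.6],
  [0,-8,0,0,0,0,0.6],
  [0,-11.5,0,0,0,0,0.6],
  [0,-11.5,0,0,0,0,0.6],
  [0,-11.5,3,0,0,0,0.6],
])

```text
time: 27.03
position: [0.6133, 0.0443, 0.1724]
tool_rot: [0.002, 1.0, -0.001, 0.007]
ft_force: [2.0, -0.7, -0.7]
grip_width: 0.0649
```

Emit:
apply_moves([
  [0,0,3,0,0,0,0.6],
  [0,0,5,0,0,0,0.6],
  [0,0,6.5,0,0,0,0.6],
  [0,0,7.3,0,0,0,0.6],
  [0,0,7.3,0,0,0,0.6],
])

```text
time: 27.45
position: [0.6072, 0.0476, 0.092]
tool_rot: [-0.0, 1.0, 0.0, -0.002]
ft_force: [-1.1, 0.1, -1.0]
grip_width: 0.0648
```

Emit:
apply_moves([
  [0,0,0,0,0,0,0.6],
  [0,0,0,0,0,0,0.6],
  [0,0,0,0,0,0,0.6],
])

```text
time: 27.7
position: [0.6096, 0.0471, 0.0951]
tool_rot: [-0.0, 1.0, -0.0, 0.001]
ft_force: [-0.3, -0.2, -0.7]
grip_width: 0.0651
```

Emit:
apply_moves([
  [0,0,0.3,0,0,0,0.6],
  [0,0,0.5,0,0,0,0.6],
  [0,0,0.55,0,0,0,0.6],
  [0,0,0.55,0,0,0,0.6],
  [0,0,0.55,0,0,0,0.6],
])

```text
time: 28.12
position: [0.61, 0.047, 0.0903]
tool_rot: [0.0, 1.0, -0.0, 0.002]
ft_force: [-0.4, -0.8, 7.5]
grip_width: 0.065
```

Emit:
apply_moves([
  [0,0,0.1,0,0,0,0.6],
  [0,0,0.1,0,0,0,0.98],
  [0,0,0.1,0,0,0,0.98],
  [0,0,0.1,0,0,0,0.98],
  [0,0,0.1,0,0,0,0.98],
])

```text
time: 28.53
position: [0.6084, 0.047, 0.0871]
tool_rot: [0.0, 1.0, 0.0, -0.0]
ft_force: [0.0, -0.2, 0.7]
grip_width: 0.082
```

Emit:
apply_moves([
  [0,0,-3,0,0,0,0.98],
  [0,0,-7,0,0,0,0.98],
  [0,0,-11,0,0,0,0.98],
  [4,0,-15,0,0,0,0.98],
  [8,0,-15,0,0,0,0.98],
])

```text
time: 28.95
position: [0.5441, 0.0461, 0.2402]
tool_rot: [0.0, 1.0, -0.001, 0.007]
ft_force: [0.6, -0.4, 0.8]
grip_width: 0.0852
```

Emit:
apply_moves([
  [3,3,0,0,0,0,0.5],
  [6,6,0,0,0,0,0.5],
  [6,8,0,0,0,0,0.5],
  [6,8,0,0,0,0,0.5],
  [6,8,0,0,0,0,0.5],
])

```text
time: 29.37
position: [0.4782, 0.1277, 0.2353]
tool_rot: [-0.001, 1.0, -0.0, 0.0]
ft_force: [-0.9, -0.5, -0.4]
grip_width: 0.0597
```

```bash
python3 -c "
from h import *
o=robot.get_obs();print(o['time'],o['position'],o['tool_rot'],o['ft_force'],o['grip_width'])
p=snap('wrist','w6')
big('pics/w6.png','pics/w6c.png',100,90,440,200,1.8)
for X in((.609,.0475,.117),(.607,-.1325,.117),(.4673,.2675,.012)):print(pix('wrist',X,p))
"
```

```text
29.3667 [0.47815401 0.12772957 0.23529253] [-1.23159630e-03  9.99999155e-01 -1.96546466e-04  3.67080682e-04] [-0.86184417 -0.51410234 -0.3994468 ] 0.05967326279500329
[243.84396584 316.16691656]
[109.19506589 298.71784486]
[429.62512501 167.82604479]
```

View pics/w6c.png

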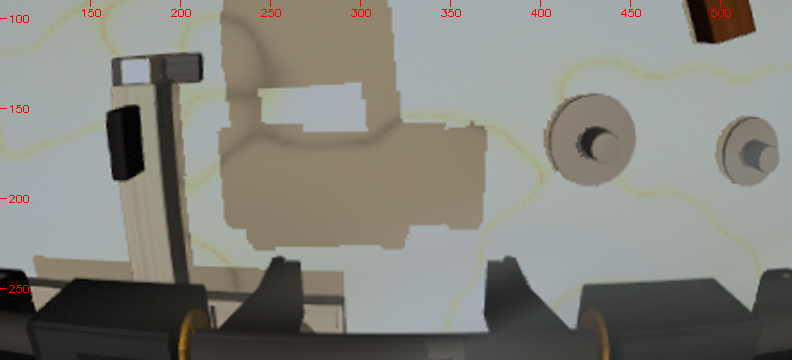

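Emit:
apply_moves([
  [-2,-4,-3,0,0,0,0.5],
  [-5.1,-8,-5.7,0,0,0,0.5],
  [-5.1,-8,-5.7,0,0,0,0.5],
  [-5.1,-8,-5.7,0,0,0,0.5],
  [-5.1,-8,-5.7,0,0,0,0.5],
])

```text
time: 29.83
position: [0.5311, 0.0446, 0.2925]
tool_rot: [0.002, 1.0, -0.0, 0.001]
ft_force: [0.0, 0.5, 0.4]
grip_width: 0.0439
```

Emit:
apply_moves([
  [0,0,0,0,0,0,0.5],
  [0,0,0,0,0,0,0.5],
  [0,0,0,0,0,0,0.5],
])

```text
time: 30.08
position: [0.5282, 0.0476, 0.2912]
tool_rot: [-0.0, 1.0, 0.0, -0.001]
ft_force: [-0.2, -0.0, -0.7]
grip_width: 0.0434
```

```bash
python3 -c "
from h import *
o=robot.get_obs();print(o['time'],o['position'],o['tool_rot'])
p=snap('wrist','tL')
for X in((.609,.0475,.117),(.607,-.1325,.117)):print(pix('wrist',X,p))
"
```

```text
30.0833 [0.52816616 0.04758171 0.29115482] [-2.80747269e-04  9.99999038e-01  2.13239204e-04 -1.34146698e-03]
[318.14718374 254.20332916]
[172.14882784 248.60213931]
```

Emit:
apply_moves([
  [0.2,-4,0,0,0,0,0.5],
  [0.2,-8,0,0,0,0,0.5],
  [0.2,-12,0,0,0,0,0.5],
  [0.2,-16,0,0,0,0,0.5],
  [0.2,-18,0,0,0,0,0.5],
])

```text
time: 30.55
position: [0.5273, -0.1364, 0.292]
tool_rot: [0.001, 1.0, -0.001, 0.0]
ft_force: [1.2, 0.7, 0.3]
grip_width: 0.0438
```

Emit:
apply_moves([
  [0,0,0,0,0,0,0.5],
  [0,0,0,0,0,0,0.5],
  [0,0,0,0,0,0,0.5],
  [0,0,0,0,0,0,0.5],
])

```text
time: 30.88
position: [0.527, -0.1313, 0.292]
tool_rot: [-0.001, 1.0, 0.0, -0.0]
ft_force: [-0.4, 0.5, 0.4]
grip_width: 0.0433
```

```bash
python3 -c "
from h import *
o=robot.get_obs();print(o['time'],o['position'],o['tool_rot'])
p=snap('wrist','tM')
for X in((.609,.0475,.117),(.607,-.1325,.117)):print(pix('wrist',X,p))
"
```

```text
30.8833 [ 0.52696185 -0.13127164  0.29195017] [-8.71793889e-04  9.99999453e-01  4.27412022e-04 -3.89756225e-04]
[462.28885265 250.6425943 ]
[316.99621821 252.98549504]
```

Emit:
apply_moves([
  [2,3.5,0,0,0,0,0.5],
  [4,7,0,0,0,0,0.5],
  [6,10.5,0,0,0,0,0.5],
  [8,14,0,0,0,0,0.5],
  [10,17.5,0,0,0,0,0.5],
])

```text
time: 31.35
position: [0.4257, 0.0444, 0.2922]
tool_rot: [-0.001, 1.0, 0.0, 0.0]
ft_force: [1.2, 0.6, 0.3]
grip_width: 0.0436
```

Emit:
apply_moves([
  [2,3.5,2,0,0,0,0.5],
  [4,7,4,0,0,0,0.5],
  [4,11,6,0,0,0,0.5],
  [4,15,8,0,0,0,0.5],
  [4,18,10,0,0,0,0.5],
])

```text
time: 31.77
position: [0.3864, 0.2194, 0.1957]
tool_rot: [-0.001, 1.0, 0.0, 0.001]
ft_force: [1.5, 0.3, 0.8]
grip_width: 0.0438
```

Emit:
apply_moves([
  [0,4,0.4,0,0,0,0.5],
  [0,4.5,0.4,0,0,0,0.5],
  [0,4.5,0.4,0,0,0,0.5],
  [0,4.5,0.4,0,0,0,0.5],
  [0,4.5,0.4,0,0,0,0.5],
])

```text
time: 32.18
position: [0.387, 0.2609, 0.192]
tool_rot: [0.0, 1.0, -0.0, 0.0]
ft_force: [0.6, 0.4, 0.1]
grip_width: 0.0433
```

```bash
python3 -c "
from h import *
o=robot.get_obs();print(o['time'],o['position'],o['tool_rot'])
p=snap('wrist','lL')
for X in((.4673,.268,.012),):print(pix('wrist',X,p))
"
```

```text
32.1833 [0.38704267 0.26089155 0.19196   ] [ 2.94246584e-05  9.99999978e-01 -1.82520483e-04  1.03955557e-04]
[324.48925    251.02967895]
```

Emit:
apply_moves([
  [-0.4,4,0,0,0,0,0.5],
  [-0.4,8,0,0,0,0,0.5],
  [-0.4,12,0,0,0,0,0.5],
  [-0.4,13.8,0,0,0,0,0.5],
  [-0.4,13.8,0,0,0,0,0.5],
])

```text
time: 32.65
position: [0.3928, 0.4021, 0.1924]
tool_rot: [-0.0, 1.0, 0.002, 0.002]
ft_force: [0.5, -0.9, -0.2]
grip_width: 0.0439
```

Emit:
apply_moves([
  [0,0,0,0,0,0,0.5],
  [0,0,0,0,0,0,0.5],
  [0,0,0,0,0,0,0.5],
])

```text
time: 32.9
position: [0.3914, 0.3975, 0.1916]
tool_rot: [0.001, 1.0, -0.001, -0.0]
ft_force: [0.7, -0.2, -0.4]
grip_width: 0.0435
```

```bash
python3 -c "
from h import *
o=robot.get_obs();print(o['time'],o['position'],o['tool_rot'])
p=snap('wrist','lM')
for X in((.4716,.4065,.012),):print(pix('wrist',X,p))
for i,n in enumerate(('tL','tM','lL','lM')): big(f'pics/{n}.png',f'pics/{n}c.png',270,205,100,75,4)
c=[cv2.imread(f'pics/{n}c.png') for n in ('tL','tM','lL','lM')]
cv2.imwrite('pics/four.png',np.vstack([np.hstack(c[:2]),np.hstack(c[2:])]))
"
```

```text
32.9 [0.3913981  0.39751588 0.19160739] [ 1.21474097e-03  9.99999010e-01 -5.31652829e-04 -4.69875119e-04]
[326.36756499 251.28062417]
```

View pics/four.png

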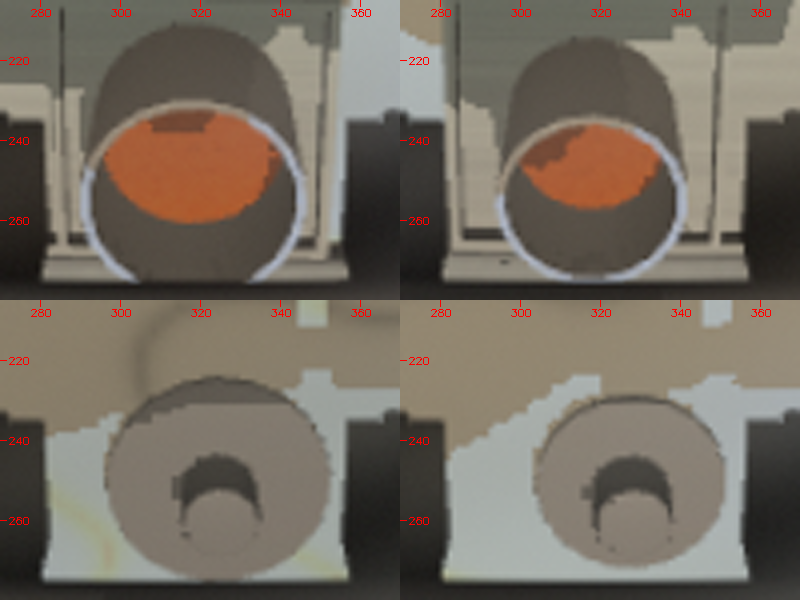

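```bash
python3 -c "
from h import *
def f(n,u,v,z): return np.round(at('wrist',u,v,z,pickle.load(open(f'pics/{n}.pkl','rb'))),4)
print('tL near+33',f('tL',318.3,229.5,.117)+[.033,0,0], 'L/R',f('tL',290,254,.117),f('tL',346.5,254,.117))
print('tM c',f('tM',318,254.5,.117),'near/far',f('tM',318,233.5,.117),f('tM',318,275.5,.117),'L/R',f('tM',294.5,254,.117),f('tM',341.5,254,.117))
print('lL near/far',f('lL',324.5,225,.012),f('lL',324.5,274.5,.012),'LR',f('lL',296.5,250,.012),f('lL',352.5,250,.012),'knob',f('lL',325,260.5,.036))
print('lM near/far',f('lM',327.5,229,.012),f('lM',327.5,271,.012),'LR',f('lM',304,250,.012),f('lM',351,250,.012),'knob',f('lM',328.5,260.5,.036))
"
```

```text
tL near+33 [0.6113 0.0476 0.117 ] L/R [0.6089 0.0152 0.117 ] [0.6089 0.08   0.117 ]
tM c [ 0.609  -0.1313  0.117 ] near/far [ 0.5826 -0.1314  0.117 ] [ 0.6373 -0.1313  0.117 ] L/R [ 0.6085 -0.1584  0.117 ] [ 0.6084 -0.1043  0.117 ]
lL near/far [0.4346 0.2678 0.012 ] [0.4992 0.2683 0.012 ] LR [0.4661 0.2355 0.012 ] [0.4662 0.3006 0.012 ] knob [0.4669 0.2681 0.036 ]
lM near/far [0.4435 0.4076 0.012 ] [0.4982 0.4081 0.012 ] LR [0.4699 0.3806 0.012 ] [0.4702 0.4351 0.012 ] knob [0.4709 0.4082 0.036 ]
```

Emit:
apply_moves([
  [-4,1,0,0,0,0,0.5],
  [-7.95,1,2,0,0,0,0.5],
  [-7.95,1,5,0,0,0,0.5],
  [-7.95,1,8,0,0,0,0.5],
  [-7.95,1,11,0,0,0,0.5],
])

```text
time: 33.37
position: [0.4722, 0.408, 0.0808]
tool_rot: [0.002, 1.0, 0.0, 0.0]
ft_force: [-0.4, 0.5, -0.4]
grip_width: 0.0435
```

Emit:
apply_moves([
  [0,0,1,0,0,0,0.5],
  [0,0,2,0,0,0,0.5],
  [0,0,3,0,0,0,0.5],
  [0,0,4,0,0,0,0.5],
  [0,0,4.7,0,0,0,0.5],
])

```text
time: 33.78
position: [0.4714, 0.4098, 0.0348]
tool_rot: [0.0, 1.0, 0.0, 0.001]
ft_force: [0.9, 0.6, 0.3]
grip_width: 0.0435
```

Emit:
apply_moves([
  [0,0,0,0,0,0,0.5],
  [0,0,0,0,0,0,0.5],
  [0,0,0,0,0,0,0.5],
  [0,0,0,0,0,0,0.5],
])

```text
time: 34.12
position: [0.4713, 0.4099, 0.0354]
tool_rot: [-0.0, 1.0, 0.0, 0.001]
ft_force: [0.4, -0.2, -0.2]
grip_width: 0.0436
```

Emit:
apply_moves([
  [0,-0.1,0.2,0,0,0,0.5],
  [0,-0.1,0.2,0,0,0,0.15],
  [0,-0.1,0.2,0,0,0,0.15],
  [0,-0.1,0.2,0,0,0,0.15],
  [0,-0.1,0.2,0,0,0,0.15],
], newtons=25)

```text
time: 34.53
position: [0.4709, 0.4085, 0.0326]
tool_rot: [0.0, 1.0, 0.0, 0.0]
ft_force: [0.4, -0.2, 0.2]
grip_width: 0.0245
```

Emit:
apply_moves([
  [0,0,0,0,0,0,0.15],
  [0,0,0,0,0,0,0.15],
  [0,0,0,0,0,0,0.15],
  [0,0,0,0,0,0,0.15],
])

```text
time: 34.87
position: [0.4709, 0.4085, 0.0326]
tool_rot: [0.0, 1.0, -0.0, -0.0]
ft_force: [-0.6, 0.1, 1.2]
grip_width: 0.0209
```

```bash
python3 -c "
from h import *
o=robot.get_obs();print(o['time'],o['position'],o['tool_rot'],o['ft_force'],o['grip_width'])"
```

```text
34.8667 [0.470876   0.40849829 0.03260253] [ 6.07155108e-05  9.99999998e-01 -2.65047728e-05 -1.69923481e-06] [-0.61155218  0.13311959  1.20634648] 0.02090345410460292
```

Emit:
apply_moves([
  [0,0,-2,0,0,0,0.15],
  [0,0,-5,0,0,0,0.15],
  [0,0,-9,0,0,0,0.15],
  [0,0,-13,0,0,0,0.15],
  [0,0,-17,0,0,0,0.15],
])

```text
time: 35.28
position: [0.4703, 0.4082, 0.2037]
tool_rot: [0.0, 1.0, -0.0, -0.001]
ft_force: [-0.1, 0.5, -0.9]
grip_width: 0.0214
```

Emit:
apply_moves([
  [-1,-3.7,0,0,0,0,0.15],
  [-2,-7.4,0,0,0,0,0.15],
  [-3,-11.1,0,0,0,0,0.15],
  [-4,-14.8,0,0,0,0,0.15],
  [-5,-18.5,0,0,0,0,0.15],
])

```text
time: 35.7
position: [0.5207, 0.222, 0.2027]
tool_rot: [-0.0, 1.0, 0.0, -0.0]
ft_force: [0.2, 0.3, -0.7]
grip_width: 0.0213
```

Emit:
apply_moves([
  [-1,-3.7,0,0,0,0,0.15],
  [-2,-7.4,0,0,0,0,0.15],
  [-3,-11.1,0,0,0,0,0.15],
  [-4,-14.8,0,0,0,0,0.15],
  [-5,-18.5,0,0,0,0,0.15],
])

```text
time: 36.12
position: [0.5708, 0.0367, 0.2025]
tool_rot: [0.0, 1.0, 0.0, -0.0]
ft_force: [0.8, -0.7, -0.3]
grip_width: 0.0212
```

Emit:
apply_moves([
  [-1,-3.7,0,0,0,0,0.15],
  [-2,-7.4,0,0,0,0,0.15],
  [-3,-11.1,0,0,0,0,0.15],
  [-3.9,-15,0,0,0,0,0.15],
  [-3.9,-17.1,0,0,0,0,0.15],
])

```text
time: 36.53
position: [0.6117, -0.1374, 0.2026]
tool_rot: [0.001, 1.0, -0.001, 0.002]
ft_force: [-0.3, 0.1, -0.8]
grip_width: 0.0214
```

Emit:
apply_moves([
  [0,0,1,0,0,0,0.15],
  [0,0,2,0,0,0,0.15],
  [0,0,3,0,0,0,0.15],
  [0,0,4,0,0,0,0.15],
  [0,0,4,0,0,0,0.15],
])

```text
time: 36.95
position: [0.6077, -0.1301, 0.1595]
tool_rot: [-0.001, 1.0, 0.001, -0.003]
ft_force: [0.2, 0.4, -1.0]
grip_width: 0.0209
```

Emit:
apply_moves([
  [0,0,0,0,0,0,0.15],
  [0,0,0,0,0,0,0.15],
  [0,0,0,0,0,0,0.15],
])

```text
time: 37.2
position: [0.6103, -0.132, 0.1631]
tool_rot: [-0.0, 1.0, -0.0, 0.001]
ft_force: [0.5, 0.8, 0.1]
grip_width: 0.0212
```

Emit:
apply_moves([
  [0,0,0.4,0,0,0,0.15],
  [0,0,0.8,0,0,0,0.15],
  [0,0,1.1,0,0,0,0.15],
  [0,0,1.4,0,0,0,0.15],
  [0,0,1.6,0,0,0,0.15],
])

```text
time: 37.62
position: [0.6095, -0.1325, 0.146]
tool_rot: [0.0, 1.0, 0.0, -0.0]
ft_force: [0.5, -0.9, -1.2]
grip_width: 0.0215
```

Emit:
apply_moves([
  [0,0,0.1,0,0,0,0.15],
  [0,0,0.3,0,0,0,0.15],
  [0,0,0.4,0,0,0,0.15],
  [0,0,0.5,0,0,0,0.15],
  [0,0,0.5,0,0,0,0.15],
])

```text
time: 38.03
position: [0.6099, -0.1325, 0.1417]
tool_rot: [0.0, 1.0, -0.0, 0.0]
ft_force: [0.3, 0.9, -0.9]
grip_width: 0.0212
```

Emit:
apply_moves([
  [0,0,0,0,0,0,0.15],
  [0,0,0,0,0,0,0.15],
  [0,0,0,0,0,0,0.15],
])

```text
time: 38.28
position: [0.6098, -0.1325, 0.1416]
tool_rot: [0.0, 1.0, -0.0, 0.0]
ft_force: [0.9, -0.3, -0.3]
grip_width: 0.0215
```

Emit:
apply_moves([
  [0,0,0.1,0,0,0,0.15],
  [0,0,0.15,0,0,0,0.15],
  [0,0,0.15,0,0,0,0.15],
  [0,0,0.15,0,0,0,0.15],
])

```text
time: 38.62
position: [0.6103, -0.1325, 0.1415]
tool_rot: [0.0, 1.0, -0.0, 0.001]
ft_force: [-1.2, 1.3, 6.2]
grip_width: 0.0214
```

Emit:
apply_moves([
  [0,0,0,0,0,0,0.5],
  [0,0,0,0,0,0,0.5],
  [0,0,0,0,0,0,0.5],
  [0,0,-2,0,0,0,0.5],
  [0,0,-6,0,0,0,0.5],
])

```text
time: 39.03
position: [0.6062, -0.1312, 0.1952]
tool_rot: [0.0, 1.0, 0.002, -0.006]
ft_force: [0.4, -0.3, -0.1]
grip_width: 0.0415
```

Emit:
apply_moves([
  [3,1,-1,0,0,0,0.5],
  [6,4,-1,0,0,0,0.5],
  [9,7,-1,0,0,0,0.5],
  [11,10,-1,0,0,0,0.5],
  [14,13,-1,0,0,0,0.5],
])

```text
time: 39.45
position: [0.4701, -0.0021, 0.2101]
tool_rot: [0.001, 1.0, -0.0, 0.001]
ft_force: [0.5, 0.9, -0.7]
grip_width: 0.0435
```

Emit:
apply_moves([
  [2,4,0,0,0,0,0.5],
  [4,8,0,0,0,0,0.5],
  [6,12,0,0,0,0,0.5],
  [8,16,0,0,0,0,0.5],
  [8.3,20,0,0,0,0,0.5],
])

```text
time: 39.87
position: [0.3852, 0.188, 0.2097]
tool_rot: [0.0, 1.0, -0.0, -0.002]
ft_force: [0.5, -0.4, 0.0]
grip_width: 0.0434
```

Emit:
apply_moves([
  [0,4,1.5,0,0,0,0.5],
  [0,6.4,1.5,0,0,0,0.5],
  [0,6.4,1.5,0,0,0,0.5],
  [0,6.4,1.5,0,0,0,0.5],
  [0,6.4,1.5,0,0,0,0.5],
])

```text
time: 40.28
position: [0.3887, 0.2508, 0.1949]
tool_rot: [-0.0, 1.0, -0.0, -0.0]
ft_force: [-0.3, -0.4, -0.3]
grip_width: 0.0435
```

```bash
python3 -c "
from h import *
o=robot.get_obs();print(o['time'],o['position'],o['tool_rot'],o['ft_force'],o['grip_width'])
p=snap('wrist','lL2')
A=cv2.imread('pics/lL.png')[243:275,310:342];B=cv2.imread('pics/lL2.png')[230:290,295:355]
m=cv2.minMaxLoc(cv2.matchTemplate(B,A,cv2.TM_CCOEFF_NORMED));print(m[1],np.array(m[3])+[295-310,230-243])
o=robot.camera_params('wrist')['origin'];print(o-pickle.load(open('pics/lL.pkl','rb'))['origin'])
big('pics/lL2.png','pics/lL2c.png',250,180,140,110,4)
"
```

```text
40.2833 [0.3887055  0.25076843 0.19485011] [-2.13329833e-04  9.99999846e-01 -3.40281504e-04 -3.83584770e-04] [-0.27524747 -0.44130823 -0.30861639] 0.0434670170910762
0.9633105993270874 [ 9 -2]
[ 0.00194468 -0.01046507  0.00306593]
```

Emit:
apply_moves([
  [-4,1,0,0,0,0,0.5],
  [-7.85,1.7,2,0,0,0,0.5],
  [-7.85,1.7,5,0,0,0,0.5],
  [-7.85,1.7,8,0,0,0,0.5],
  [-7.85,1.7,11,0,0,0,0.5],
])

```text
time: 40.75
position: [0.469, 0.2665, 0.0843]
tool_rot: [0.002, 1.0, 0.0, 0.001]
ft_force: [-0.5, -0.2, -1.0]
grip_width: 0.0435
```

Emit:
apply_moves([
  [0,0,1,0,0,0,0.5],
  [0,0,2,0,0,0,0.5],
  [0,0,3,0,0,0,0.5],
  [0,0,4,0,0,0,0.5],
  [0,0,4.9,0,0,0,0.5],
])

```text
time: 41.17
position: [0.4684, 0.2682, 0.0363]
tool_rot: [0.0, 1.0, 0.0, 0.001]
ft_force: [-0.5, -0.0, -0.3]
grip_width: 0.0436
```

Emit:
apply_moves([
  [0,0,0,0,0,0,0.5],
  [0,0,0,0,0,0,0.5],
  [0,0,0,0,0,0,0.5],
  [0,0,0,0,0,0,0.5],
])

```text
time: 41.5
position: [0.468, 0.2685, 0.0368]
tool_rot: [-0.0, 1.0, 0.0, 0.001]
ft_force: [-0.6, -0.4, 0.4]
grip_width: 0.0434
```

Emit:
apply_moves([
  [0.1,0,0.4,0,0,0,0.5],
  [0.1,0,0.4,0,0,0,0.15],
  [0.1,0,0.4,0,0,0,0.15],
  [0.1,0,0.4,0,0,0,0.15],
  [0.1,0,0.4,0,0,0,0.15],
], newtons=25)

```text
time: 41.92
position: [0.4666, 0.2682, 0.0321]
tool_rot: [0.0, 1.0, 0.0, 0.0]
ft_force: [0.7, -0.1, 0.1]
grip_width: 0.0242
```

Emit:
apply_moves([
  [0,0,0,0,0,0,0.15],
  [0,0,0,0,0,0,0.15],
  [0,0,0,0,0,0,0.15],
  [0,0,0,0,0,0,0.15],
])

```text
time: 42.25
position: [0.4666, 0.2682, 0.0321]
tool_rot: [0.0, 1.0, 0.0, 0.0]
ft_force: [-0.3, 0.3, 0.2]
grip_width: 0.0212
```

Emit:
apply_moves([
  [0,0,-2,0,0,0,0.15],
  [0,0,-5,0,0,0,0.15],
  [0,0,-9,0,0,0,0.15],
  [0,0,-13,0,0,0,0.15],
  [0,0,-17,0,0,0,0.15],
])

```text
time: 42.67
position: [0.4657, 0.2679, 0.2033]
tool_rot: [0.0, 1.0, -0.0, -0.001]
ft_force: [1.3, 0.2, -1.6]
grip_width: 0.0212
```

```bash
python3 -c "
from h import *
o=robot.get_obs();print(o['time'],o['position'],o['tool_rot'],o['ft_force'],o['grip_width'])"
```

```text
42.6667 [0.46574122 0.26788678 0.20333442] [ 1.44539108e-04  9.99999631e-01 -2.31288545e-04 -8.14992735e-04] [ 1.31939425  0.24918737 -1.5939776 ] 0.021174249868126847
```

Emit:
apply_moves([
  [-2,-3,0,0,0,0,0.15],
  [-4,-6,0,0,0,0,0.15],
  [-6,-9.5,0,0,0,0,0.15],
  [-8,-13,0,0,0,0,0.15],
  [-10,-16,0,0,0,0,0.15],
])

```text
time: 43.08
position: [0.5667, 0.1061, 0.2021]
tool_rot: [0.0, 1.0, -0.0, -0.0]
ft_force: [-0.0, 0.0, -1.1]
grip_width: 0.0214
```

Emit:
apply_moves([
  [-2,-3,0,0,0,0,0.15],
  [-4.4,-6.1,0,0,0,0,0.15],
  [-4.4,-6.1,0,0,0,0,0.15],
  [-4.4,-6.1,2,0,0,0,0.15],
  [-4.4,-6.1,4,0,0,0,0.15],
])

```text
time: 43.5
position: [0.6117, 0.0461, 0.1625]
tool_rot: [0.001, 1.0, -0.0, 0.002]
ft_force: [0.2, 0.2, -1.5]
grip_width: 0.0211
```

Emit:
apply_moves([
  [0,0,0,0,0,0,0.15],
  [0,0,0,0,0,0,0.15],
  [0,0,0,0,0,0,0.15],
  [0,0,0,0,0,0,0.15],
])

```text
time: 43.83
position: [0.6113, 0.0474, 0.1633]
tool_rot: [-0.0, 1.0, -0.0, 0.001]
ft_force: [-0.1, -0.1, -0.4]
grip_width: 0.0215
```

Emit:
apply_moves([
  [0.05,0,0.4,0,0,0,0.15],
  [0.05,0,0.8,0,0,0,0.15],
  [0.05,0,1.1,0,0,0,0.15],
  [0.05,0,1.4,0,0,0,0.15],
  [0.05,0,1.6,0,0,0,0.15],
])

```text
time: 44.25
position: [0.6097, 0.0472, 0.1456]
tool_rot: [0.0, 1.0, 0.0, -0.0]
ft_force: [0.5, -1.1, -0.6]
grip_width: 0.0211
```

Emit:
apply_moves([
  [0,0,0.1,0,0,0,0.15],
  [0,0,0.3,0,0,0,0.15],
  [0,0,0.5,0,0,0,0.15],
  [0,0,0.6,0,0,0,0.15],
  [0,0,0.6,0,0,0,0.15],
])

```text
time: 44.67
position: [0.6102, 0.0471, 0.1411]
tool_rot: [0.0, 1.0, -0.0, 0.0]
ft_force: [-2.2, 0.0, 4.3]
grip_width: 0.0217
```

Emit:
apply_moves([
  [0,0,0.1,0,0,0,0.15],
  [0,0,0.1,0,0,0,0.15],
  [0,0,0.1,0,0,0,0.15],
])

```text
time: 44.92
position: [0.6102, 0.0471, 0.1411]
tool_rot: [0.0, 1.0, -0.0, 0.001]
ft_force: [-3.0, -0.4, 9.8]
grip_width: 0.0218
```

Emit:
apply_moves([
  [0,0,-0.1,0,0,0,0.5],
  [0,0,-0.1,0,0,0,0.5],
  [0,0,-0.1,0,0,0,0.5],
  [0,0,-3,0,0,0,0.5],
  [0,0,-7,0,0,0,0.5],
])

```text
time: 45.33
position: [0.607, 0.0473, 0.2054]
tool_rot: [0.0, 1.0, 0.001, -0.005]
ft_force: [1.8, 0.3, 0.1]
grip_width: 0.0414
```

Emit:
apply_moves([
  [0,0,-3.5,0,0,0,0.5],
  [4,-2,-3.5,0,0,0,0.6],
  [8,-5,-3.5,0,0,0,0.7],
  [12,-8.9,-3.5,0,0,0,0.8],
  [15.9,-8.9,-3.5,0,0,0,0.8],
])

```text
time: 45.75
position: [0.4693, -0.039, 0.2443]
tool_rot: [0.0, 1.0, -0.001, 0.002]
ft_force: [0.5, -1.4, 1.2]
grip_width: 0.0627
```

Emit:
apply_moves([
  [0,0,0,0,0,0,0.8],
  [0,0,0,0,0,0,0.8],
  [0,0,0,0,0,0,0.8],
])

```text
time: 46.0
position: [0.4694, -0.0369, 0.2443]
tool_rot: [0.0, 1.0, -0.0, 0.001]
ft_force: [0.3, -0.6, -0.0]
grip_width: 0.0688
```

```bash
python3 -c "
from h import *
o=robot.get_obs();print(o['time'],o['position'],o['tool_rot'],o['ft_force'],o['grip_width'])
p=snap('side','s3')
big('pics/s3.png','pics/s3c.png',180,90,280,210,2.8)
"
```

```text
46.0 [ 0.46937058 -0.03689558  0.24432384] [ 4.73696592e-04  9.99999512e-01 -1.74192395e-04  8.49779609e-04] [ 0.32280562 -0.60376883 -0.00690215] 0.06878531229213554
```

View pics/s3c.png

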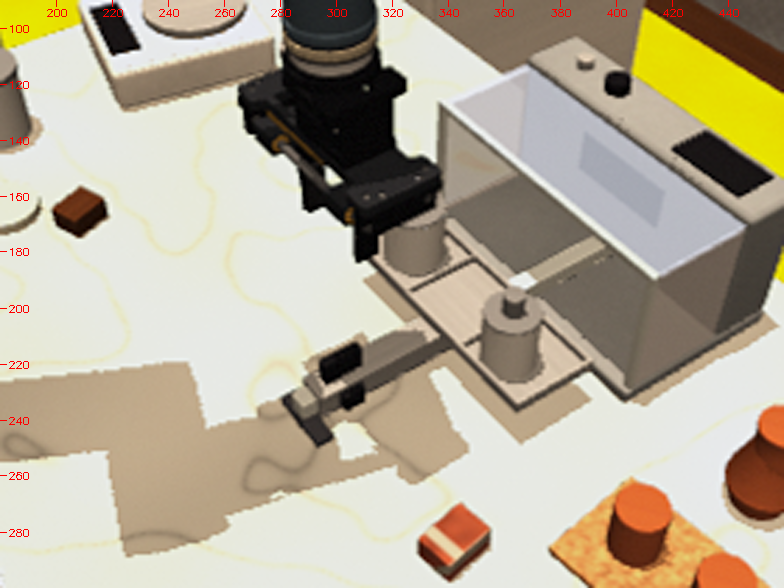

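Emit:
apply_moves([
  [1.85,-0.5,3,0,0,0,0.8],
  [1.85,-0.5,7,0,0,0,0.8],
  [1.85,-0.5,11,0,0,0,0.8],
  [1.85,-0.5,14,0,0,0,0.8],
  [1.85,-0.5,14,0,0,0,0.8],
])

```text
time: 46.47
position: [0.4485, -0.0404, 0.0991]
tool_rot: [-0.0, 1.0, 0.002, -0.005]
ft_force: [-1.3, 0.3, -0.9]
grip_width: 0.0695
```

Emit:
apply_moves([
  [0,0,0,0,0,0,0.8],
  [0,0,3,0,0,0,0.8],
  [0,0,5,0,0,0,0.8],
  [0,0,7.1,0,0,0,0.8],
  [0,0,7.1,0,0,0,0.8],
])

```text
time: 46.88
position: [0.4514, -0.0416, 0.0324]
tool_rot: [-0.0, 1.0, -0.0, 0.0]
ft_force: [0.1, 0.8, -0.2]
grip_width: 0.0696
```

Emit:
apply_moves([
  [0,0,0,0,0,0,0.65],
  [0,0,0,0,0,0,0.65],
  [0,0,0,0,0,0,0.65],
])

```text
time: 47.13
position: [0.4518, -0.0419, 0.0349]
tool_rot: [-0.0, 1.0, -0.001, 0.002]
ft_force: [0.9, 0.4, -0.0]
grip_width: 0.0592
```

Emit:
apply_moves([
  [0,0,0.1,0,0,0,0.3],
  [0,0,0.1,0,0,0,0.3],
  [0,0,0.1,0,0,0,0.3],
  [0,0,0.1,0,0,0,0.3],
  [0,0,0.1,0,0,0,0.3],
], newtons=25)

```text
time: 47.55
position: [0.451, -0.0421, 0.0329]
tool_rot: [0.001, 1.0, -0.0, 0.001]
ft_force: [-1.1, -1.3, 6.3]
grip_width: 0.0354
```

Emit:
apply_moves([
  [0,0,0,0,0,0,0.3],
  [0,0,0,0,0,0,0.3],
  [0,0,0,0,0,0,0.3],
  [0,0,0,0,0,0,0.3],
])

```text
time: 47.88
position: [0.451, -0.0421, 0.0329]
tool_rot: [0.001, 1.0, -0.0, 0.001]
ft_force: [-0.3, -1.4, 6.0]
grip_width: 0.0361
```

Emit:
apply_moves([
  [-0.3,0,0,0,0,0,0.3],
  [-0.8,0,0,0,0,0,0.3],
  [-1.5,0,0,0,0,0,0.3],
  [-2.3,0,0,0,0,0,0.3],
  [-3.2,0,0,0,0,0,0.3],
])

```text
time: 48.3
position: [0.4824, -0.0424, 0.0329]
tool_rot: [0.0, 1.0, -0.001, 0.0]
ft_force: [-2.0, -5.8, 5.5]
grip_width: 0.036
```

Emit:
apply_moves([
  [-1,0,0,0,0,0,0.3],
  [-2,0,0,0,0,0,0.3],
  [-3,-0.05,0,0,0,0,0.3],
  [-4,-0.05,0,0,0,0,0.3],
  [-5,-0.05,0,0,0,0,0.3],
])

```text
time: 48.72
position: [0.5326, -0.0431, 0.0329]
tool_rot: [0.0, 1.0, -0.001, 0.0]
ft_force: [-1.8, -4.5, 4.5]
grip_width: 0.0355
```

Emit:
apply_moves([
  [-1,0,0,0,0,0,0.3],
  [-2,-0.05,0,0,0,0,0.3],
  [-3,-0.05,0,0,0,0,0.3],
  [-4,-0.1,0,0,0,0,0.3],
  [-4.5,-0.1,0,0,0,0,0.3],
])

```text
time: 49.13
position: [0.5787, -0.0437, 0.0329]
tool_rot: [0.0, 1.0, -0.0, 0.001]
ft_force: [-1.4, -3.6, 6.1]
grip_width: 0.0356
```

Emit:
apply_moves([
  [0,0,0,0,0,0,0.3],
  [0,0,0,0,0,0,0.3],
  [0,0,0,0,0,0,0.3],
])

```text
time: 49.38
position: [0.5785, -0.0437, 0.0329]
tool_rot: [0.0, 1.0, -0.001, 0.002]
ft_force: [0.9, -2.3, 5.5]
grip_width: 0.0351
```

Emit:
apply_moves([
  [0,0.05,0,0,0,0,0.65],
  [0,0.05,0,0,0,0,0.65],
  [0,0.05,0,0,0,0,0.65],
  [0,0.05,-2,0,0,0,0.65],
  [0,0.05,-3.6,0,0,0,0.65],
])

```text
time: 49.8
position: [0.5749, -0.0415, 0.0671]
tool_rot: [-0.0, 1.0, 0.001, -0.003]
ft_force: [0.2, -0.4, 0.5]
grip_width: 0.055
```

Emit:
apply_moves([
  [0,0,0,0,0,0,0.05],
  [0,0,0,0,0,0,0.05],
  [0,0,0,0,0,0,0.05],
  [0,0,0,0,0,0,0.05],
  [0,0,0,0,0,0,0.05],
], newtons=30)

```text
time: 50.22
position: [0.5764, -0.0422, 0.067]
tool_rot: [0.0, 1.0, 0.0, -0.001]
ft_force: [0.8, 1.0, 0.7]
grip_width: 0.0311
```

Emit:
apply_moves([
  [0,0,0,0,0,0,0.05],
  [0,0,0,0,0,0,0.05],
  [0,0,0,0,0,0,0.05],
  [0,0,0,0,0,0,0.05],
])

```text
time: 50.55
position: [0.577, -0.0428, 0.0677]
tool_rot: [0.001, 1.0, -0.0, -0.0]
ft_force: [0.1, -1.5, -2.3]
grip_width: 0.0116
```

Emit:
apply_moves([
  [-0.2,0,0,0,0,0,0.05],
  [-0.4,0,0,0,0,0,0.05],
  [-0.6,0,0,0,0,0,0.05],
  [-0.8,0,0,0,0,0,0.05],
  [-0.8,0,0,0,0,0,0.05],
])

```text
time: 50.97
position: [0.5829, -0.0428, 0.0677]
tool_rot: [0.0, 1.0, 0.0, -0.003]
ft_force: [-4.6, -3.2, 0.9]
grip_width: 0.0115
```

Emit:
apply_moves([
  [-0.1,0,0,0,0,0,0.05],
  [-0.2,0,0,0,0,0,0.05],
  [-0.3,0,0,0,0,0,0.05],
  [-0.4,0,0,0,0,0,0.05],
  [-0.4,0,0,0,0,0,0.05],
])

```text
time: 51.38
position: [0.589, -0.0429, 0.0677]
tool_rot: [0.0, 1.0, -0.0, -0.0]
ft_force: [-1.7, -4.4, -3.5]
grip_width: 0.0118
```

Emit:
apply_moves([
  [-0.1,0,0,0,0,0,0.05],
  [-0.2,0,0,0,0,0,0.05],
  [-0.3,0,0,0,0,0,0.05],
  [-0.3,0,0,0,0,0,0.05],
])

```text
time: 51.72
position: [0.5898, -0.0429, 0.0677]
tool_rot: [-0.0, 1.0, -0.0, -0.003]
ft_force: [-6.6, -4.8, -0.3]
grip_width: 0.0117
```

Emit:
apply_moves([
  [-0.1,0,0,0,0,0,0.05],
  [-0.2,0,0,0,0,0,0.05],
  [-0.2,0,0,0,0,0,0.05],
  [-0.2,0,0,0,0,0,0.05],
])

```text
time: 52.05
position: [0.5899, -0.0429, 0.0677]
tool_rot: [-0.001, 1.0, -0.0, -0.005]
ft_force: [-9.3, -6.2, 2.9]
grip_width: 0.0118
```

Emit:
apply_moves([
  [0.3,0,0,0,0,0,0.05],
  [0.6,0,0,0,0,0,0.05],
  [0.8,0,0,0,0,0,0.05],
  [0.8,0,0,0,0,0,0.05],
  [0.8,0,0,0,0,0,0.05],
])

```text
time: 52.47
position: [0.5864, -0.0429, 0.0677]
tool_rot: [-0.0, 1.0, -0.0, 0.0]
ft_force: [0.1, -6.1, -7.1]
grip_width: 0.012
```

Emit:
apply_moves([
  [0.2,0,0,0,0,0,0.05],
  [0.4,0,0,0,0,0,0.05],
  [0.5,0,0,0,0,0,0.05],
  [0.5,0,0,0,0,0,0.05],
  [0.5,0,0,0,0,0,0.05],
])

```text
time: 52.88
position: [0.5854, -0.0429, 0.0678]
tool_rot: [0.001, 1.0, -0.0, 0.004]
ft_force: [7.5, -3.0, -14.2]
grip_width: 0.0119
```

Emit:
apply_moves([
  [0.2,0,0,0,0,0,0.05],
  [0.4,0,0,0,0,0,0.05],
  [0.4,0,0,0,0,0,0.05],
  [0.4,0,0,0,0,0,0.05],
])

```text
time: 53.22
position: [0.5849, -0.0429, 0.0678]
tool_rot: [0.001, 1.0, -0.001, 0.008]
ft_force: [15.4, -0.1, -21.0]
grip_width: 0.0117
```

Emit:
apply_moves([
  [-1.2,0,0,0,0,0,0.05],
  [-1.2,0,0,0,0,0,0.05],
  [-1.2,0,0,0,0,0,0.05],
])

```text
time: 53.47
position: [0.5898, -0.0429, 0.0678]
tool_rot: [-0.0, 1.0, -0.0, 0.0]
ft_force: [0.8, -4.9, -7.5]
grip_width: 0.0119
```

Emit:
apply_moves([
  [0,0,0,0,0,0,0.4],
  [0,0,0,0,0,0,0.4],
  [0,0,0,0,0,0,0.4],
  [0,0,-4,0,0,0,0.4],
  [0,0,-8,0,0,0,0.4],
])

```text
time: 53.88
position: [0.5869, -0.0412, 0.1461]
tool_rot: [-0.0, 1.0, 0.001, -0.004]
ft_force: [0.5, -0.1, 0.3]
grip_width: 0.0327
```

Emit:
apply_moves([
  [0,0,-4,0,0,0,0.4],
  [4,0,-8,0,0,0,0.4],
  [8,0,-12,0,0,0,0.4],
  [12,0,-12,0,0,0,0.4],
  [16,0,-12,0,0,0,0.4],
])

```text
time: 54.3
position: [0.4503, -0.0424, 0.2689]
tool_rot: [-0.001, 1.0, -0.001, 0.004]
ft_force: [0.6, 0.0, 0.3]
grip_width: 0.0344
```

Emit:
apply_moves([
  [2,4,0,0,0,0,0.4],
  [2,8,0,0,0,0,0.4],
  [2,12,0,0,0,0,0.4],
  [2,16,0,0,0,0,0.4],
  [2,20,0,0,0,0,0.4],
])

```text
time: 54.72
position: [0.4288, 0.1597, 0.2666]
tool_rot: [0.0, 1.0, 0.0, 0.001]
ft_force: [0.5, -0.0, 0.1]
grip_width: 0.035
```

Emit:
apply_moves([
  [0,0,0,0,0,0,0.4],
  [0,0,0,0,0,0,0.4],
])

```text
time: 54.88
position: [0.4287, 0.1599, 0.2662]
tool_rot: [-0.003, 1.0, 0.0, 0.0]
ft_force: [-0.4, -1.4, -0.1]
grip_width: 0.0347
```

```bash
python3 -c "
from h import *
o=robot.get_obs();print(o['time'],o['position'],o['ft_force'])
snap('side','s4');snap('top','t4')
big('pics/s4.png','pics/s4c.png',230,90,240,180,3.3)
big('pics/t4.png','pics/t4c.png',170,80,290,190,2.7)
"
```

```text
54.8833 [0.42868896 0.15992401 0.26615788] [-0.44608552 -1.41229936 -0.06468673]
```

View pics/s4c.png

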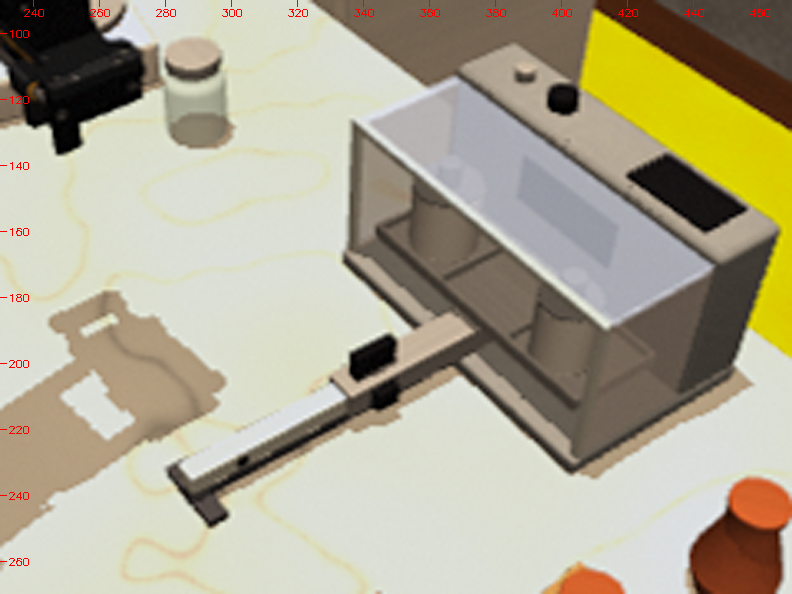

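View pics/t4c.png

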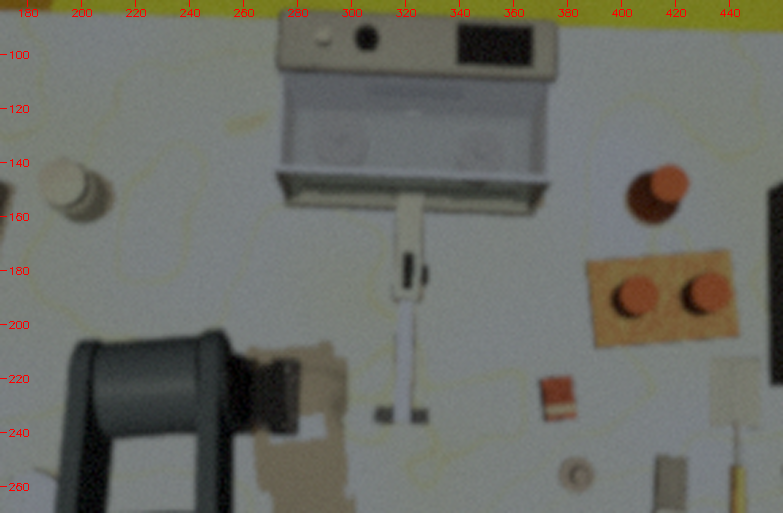

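```bash
python3 -c "
from h import *
a=cv2.imread('pics/top0.png',0);b=cv2.imread('pics/t4.png',0);c=cv2.imread('pics/t2.png',0)
for v in (179,181,183,185): print(v,a[v,314:333],b[v,314:333])
A=a[165:196,308:336];m=cv2.minMaxLoc(cv2.matchTemplate(b[155:206,298:346],A,cv2.TM_CCOEFF_NORMED));print(m[1],np.array(m[3])-10)
s0=cv2.imread('pics/side0.png',0);s=cv2.imread('pics/s4.png',0)
A=s0[185:220,325:370];m=cv2.minMaxLoc(cv2.matchTemplate(s[175:230,315:380],A,cv2.TM_CCOEFF_NORMED));print(m[1],np.array(m[3])-10, np.abs(s0[185:220,325:370].astype(int)-s[185:220,325:370]).mean())
"
```

```text
179 [115 112 109 111  96  66  31  30  49  82 101  95  72  62  84 109 116 118
 114] [122 120 116 118 106  71  32  31  49  86 109 103  73  61  87 113 124 124
 128]
181 [120 114 112 111  97  66  33  32  55  83 100  95  61  47  74 104 115 116
 117] [120 121 123 116 104  73  40  33  60  90 110 101  65  51  81 110 121 123
 124]
183 [114 116 114 113 102  62  32  38  67 100 104  89  53  53  74 104 116 116
 118] [123 123 122 119 104  75  42  43  72 107 112  90  59  50  83 111 122 124
 124]
185 [113 109 113 114  97  66  36  38  71  98 106  86  63  64  90 109 117 117
 116] [117 115 121 117 103  69  37  47  76 109 112 101  78  84 106 120 123 128
 122]
0.9868839383125305 [ 0 -1]
0.9874929785728455 [0 0] 5.071111111111111
```

Button and fin match the starting picture (home hole, button out to the same pixels). Handing in.

```bash
python3 -c "
from rig import robot
print(robot.hand_in())"
```

```text
the job is handed in; nothing more can be done
None
```

The shaker is loaded and handed in at about 55 s of robot time; no verdict was reported.

**What I did**
- I squeezed the button and drew the tray out to the loading hole. Its catch there was confirmed by the stop in travel and the rising pull force.
- Both cores now stand on the cork board.
- Only two tubs were on the table, the large and the medium. Gripper widths of 65 and 56 mm confirmed the sizes. The large one is in the left bay and the medium one in the right bay, each closed with its own lid.
- The small lid had no tub, so I left it where it lay.
- I slid the tray home and checked the catch by pulling on the fin.

**Last checks**
- **Lids:** both bottomed at the calculated seated height, within 0.1 mm, with contact force. The side view through the guard shows both closed tubs upright.
- **Tray:** it held a 15 N pull at home, with roughly 5 mm of play at the gripper against the stated 2 mm or so. I put that down to slack at the fin, but did not check it.
- **Button and fin:** they matched the starting pictures to within 1 pixel, so the button is out in the home hole.
- **Bystanders:** the jar, vase, brick, brush and scraper showed undisturbed in the last pictures. The sample block and test tile were hidden or out of frame.
- **Early disagreement:** I first read the right-hand tub as small from the top camera. The wrist view and the gripper width showed it was the medium one, and I acted on that.

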